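# Rinse jars onto the drying rack

### The arm

A 6-joint arm with a two-finger parallel gripper is mounted at the origin on the work surface. World frame = base frame: x ahead of the robot, y to its left, z up, the work surface at z = 0. Lengths are in m, angles in rad, forces in N, time in s.
With the tool pointing down it reaches from about 0.325 to 0.85 m from the base axis. Payload 15.5 kg.
Tool frame: the origin (TCP) lies at the very end of the fingers, on their centre line; the grasp point (between the pads) lies 19 mm behind it; z points along the fingers, y is the line along which they close (so a half turn about z gives the same grasp; the last joint's range is limited). The gripper opens to 91 mm and grips with 3 to 60 N. Pads are 32 mm wide; open, the fingers measure 118 mm over their backs; the gripper's body (76 mm by 178 mm) begins 60 mm behind the grasp point.
Start: joints at [1.115, 0.494, 1.345, -0, 1.302, -0.096], TCP at [0.221, 0.585, 0.214] pointing down, gripper open.
Joint ranges: [-2.91, 2.91], [-0.82, 2.16], [0.22, 2.67], [-1.22, 4.37], [0.12, 2.79], [-3.08, 3.08]. Speed limits (rad/s): [1.89, 1.89, 2.57, 3.01, 3.01, 3.01].

### API

Orientations are given as [roll, pitch, yaw] about the fixed x, y, z axes, in that order (R = Rz(yaw) Ry(pitch) Rx(roll)).
In Python, from station import env gives the robot as it stands.
- The arm moves only by the tool move_arm, never from a script. Its argument "commands" is one flat list of numbers, 7 for each row, row after row: the turn, a rotation vector about the tool's x, y, z as a fraction of full scale, then the shift along the tool's x, y, z as a fraction of full scale, then the closure, from 0 (fully open) to 1 (shut). A call has 1 to 20 rows; each row shifts and turns the commanded pose from where the row before left it, along the tool's axes as they then stand; what a row does not reach is not made up. Full scale, the value 1, is 40 mm for a shift and 8 degrees for a turn. A row lasts 1/10 s, in which the tool goes at most 50 mm and 8.59 degrees, less where a joint would pass 70% of its speed; a pose out of reach is approached as far as the arm can. A call with a number of a shift or a turn outside -1 to 1 is refused whole. A call with a gripper value outside its range is refused whole. The fingers move at their own pace and stop on an object; "grip_force" is the grip in N (left out, the last holds). Time passes only in rows, so rows that do not move let the fingers close. It gives the time, the measured TCP pose, the force, the opening and the grip force at its end, in the units of the state.
- env.get_state(): the state, without advancing time (a new reading comes with each control period).
- env.capture(name): name is "scene" or "top"; returns a dict with "color" (384x512x3 uint8, red, green, blue), "depth" (384x512 float32, m along the optical axis (not along the pixel's ray), 0 where there is no reading), "fx", "fy", "cx", "cy" (pixels), "position" and "attitude" of the camera in the world. Camera axes: x right, y up, looking along -z (the intrinsics and any distortion apply to the point x, -y, -z); pixel columns grow to the right and rows downward; lengths in m; the calibration is good to about 2 mm. A picture is of the moment at which its call begins.
- env.finish_job(): hands the job in; it is judged then, once.
Trained networks look in a picture, given as the dict that the camera call returned (one of the last four; its "shot" number tells which), for a name from the list of things; names that differ only in an ending like _2 or _b are one class to them, and where a whole thing is asked for, a point or a joint stands for the part that bears it (a point fixed in the world has none). Each returns a list of dicts, best first, with "p" (0 to 1); they miss things now and then, are a little off and sometimes report something else, mostly with a low value. They report only what shows in the picture. A call takes as long as a camera call. They do not tell look-alikes from the thing itself.
- env.masks_of(picture, name): "pixels" (384x512 bool, what is visible of it) and "at" ([row, column] in pixels, amid what is visible of it).
- env.pinpoint(picture, name): "at" ([row, column] in pixels: a listed point, or the origin of a listed thing).
The state is a dict: "time_s": time; "joints": joint angles; "dq": joint speeds; "tau": joint torques, N m; "ee_pos": TCP position; "tool_rot": TCP orientation; "force": force on the tool from outside, world axes, zero at the start; "wrist_torque": the same for the moment, N m; "width": opening from 0.0 (shut) to 1.0 (fully open); "grip_force": force on a finger pad.
Only numpy, scipy, OpenCV 4.12 (cv2) and the standard library are available. Lean on these libraries where they do the work, as an engineer would, in place of code of your own. Each camera call takes 0.05 s, during which the arm holds its last target. There are 200 camera calls.

### The job

The rinsed jars lying on the bench are to dry: fold the drying rack's clear cover right back until it stands upright, then turn every jar over, mouth down, onto a peg of its own so that its rim rests flat on the rack's plate. Slide the rack's air shutter fully to its stop at the robot's left, and leave the cover folded down again to 45 degrees above level. Let go of everything and leave the dish, the loupe and the screwdriver where they are.

Things in the scene. Friction and masses are not known exactly. Their poses are not given: they have to be found in the camera images.
- rack: Aluminium drying rack fixed to the bench, plate 250 x 300 mm and 15 mm thick (x from -145 to +105 mm, y +-150 mm), with a row of three round upright pegs along its y axis, 105 mm apart. Origin under the middle peg, on the bench. Its x axis points away from the robot towards the cover's hinge, y to the robot's left, z up.
- peg0 (a point): Centre of the tip of a grey drying peg, 18 mm in diameter with a tapered tip, standing 60 mm above the rack's plate (tip 75 mm above the bench); peg 0 of 3, counted from the robot's right.
- peg1 (a point): Centre of the tip of a grey drying peg, 18 mm in diameter with a tapered tip, standing 60 mm above the rack's plate (tip 75 mm above the bench); peg 1 of 3, counted from the robot's right.
- peg2 (a point): Centre of the tip of a grey drying peg, 18 mm in diameter with a tapered tip, standing 60 mm above the rack's plate (tip 75 mm above the bench); peg 2 of 3, counted from the robot's right.
- cover (a joint): Angle of the clear cover about its hinge (rad): 0 lying level over the pegs, grows as it folds up and away from the robot, 1.57 upright, stop at 1.65. The stiff hinge stays where it is left. The cover is a clear panel 264 mm wide and 150 mm deep, 4 mm thick, framed in aluminium; a mark at 45 degrees is on the white plate at the rack's left end.
- cover_hinge (a point): Middle of the hinge axis, 130 mm above the bench, 85 mm beyond the peg row; the axis runs along the rack's y.
- cover_bar (a point): Middle of the cover's grab bar: a round steel bar 12 mm thick and 128 mm long along the rack's y, in the plane of the panel, 196 mm from the hinge axis and 46 mm clear outside the panel's free edge (two arms join it to the panel, 60 mm either side of the middle).
- shutter (a joint): Travel of the air shutter (m): 0 at the stop on the robot's right, 0.11 at the stop on the robot's left. It slides along the rack's y, with about 1.5 N of friction.
- shutter_grip (a point): Grip point of the shutter's upright black grip: 18 mm (rack's x) by 22 mm (rack's y), its top 12 mm above this point and 64 mm above the bench, on a track along the rack's edge nearest the robot.
- jar0: White plastic rinse jar, square, 50 x 50 mm outside and 85 mm long, walls and floor 4 mm, open at one end, about 90 g; 2 or 3 jars are there. Origin at the centre of the outside of its closed end; its z axis points along the jar to the open mouth (mouth 85 mm from the origin). It starts lying on a flat side on the bench, mouth roughly away from the robot. All jars are alike.
- jar1: White plastic rinse jar, square, 50 x 50 mm outside and 85 mm long, walls and floor 4 mm, open at one end, about 90 g; 2 or 3 jars are there. Origin at the centre of the outside of its closed end; its z axis points along the jar to the open mouth (mouth 85 mm from the origin). It starts lying on a flat side on the bench, mouth roughly away from the robot. All jars are alike.
- jar2: White plastic rinse jar, square, 50 x 50 mm outside and 85 mm long, walls and floor 4 mm, open at one end, about 90 g; 2 or 3 jars are there. Origin at the centre of the outside of its closed end; its z axis points along the jar to the open mouth (mouth 85 mm from the origin). It starts lying on a flat side on the bench, mouth roughly away from the robot. All jars are alike.
- dish: Bystander: round turquoise parts dish, 140 mm across, 18 mm high; origin under its centre.
- loupe: Bystander: aluminium eye loupe standing on its wide end, 44 mm across, 60 mm high; origin under its centre.
- driver: Bystander: screwdriver 140 mm long lying on the bench; origin under its middle.
Not all that is in view belongs to the job. What is shaped like the jar0 but green or red is not meant.

How it is judged:
By the outcome, as a careful person would: the job done as asked, in the order asked, and still so for the second after the job is handed in, with the robot touching nothing.
Of jar0, jar1, jar2 only 2 to 3 are there at a start; the rules pass over those that are not, and their reading is None.
At some moment in a run one of jar0, jar1, jar2 may be knocked a few centimetres aside while the robot is not near it.
It also fails if it takes over 210 s, if anything falls off the work surface, if the arm or the gripper's body presses on something with over 40 N, if the wrist force passes 120 N, or if a joint passes its speed limit or range.

## Working session

There is one attempt and no reset: what is moved stays moved. The work goes in short steps, Python scripts to look and compute and a tool call to move; the robot and the scene stay as the last step left them, time stands still between calls to the robot, and variables do not carry over. Pictures are saved under pics/ and viewed, at most 14 in all, crops included, and the job is handed in when it is done.

Besides the shell and the picture viewer there is one more tool, called after "Call:" as name(argument=value, ...) on one line, values as JSON. move_arm: Moves the arm, as the interface text tells. Shift numbers are shares of 40 mm and turn numbers shares of 8 degrees, none past 1 either way. Its arguments: {"type":"object","properties":{"commands":{"type":"array","items":{"type":"number"}},"grip_force":{"type":"number"}},"required":["commands"]}

```bash
ls; mkdir -p pics
cat > h.py <<'E'
import numpy as np, cv2
from scipy.spatial.transform import Rotation as R
from station import env
def att(c):
    a=np.array(c["attitude"],float)
    if a.shape==(3,3): return a
    return R.from_euler('xyz',a).as_matrix() if a.size==3 else R.from_quat(a).as_matrix()
def world(c,r,col,d=None,z=None):
    r=np.asarray(r,float);col=np.asarray(col,float)
    v=np.stack([(col-c["cx"])/c["fx"],-(r-c["cy"])/c["fy"],-np.ones_like(r)],-1)
    w=v@att(c).T; p=np.array(c["position"])
    if d is None: d=(z-p[2])/w[...,2]
    return p+w*np.asarray(d)[...,None]
def depth_at(c,r,col):
    r,col=int(round(r)),int(round(col)); w=c["depth"][max(r-1,0):r+2,max(col-1,0):col+2]; w=w[w>0]
    return np.median(w) if w.size else 0
def save(c,n,s=1.5):
    cv2.imwrite(f"pics/{n}.png",cv2.resize(c["color"][...,::-1],None,fx=s,fy=s,interpolation=cv2.INTER_CUBIC))
E
python3 - <<'E'
from h import *
for n in ("scene","top"):
    c=env.capture(n); save(c,n+"0")
    print(n,{k:c[k] for k in c if k not in("color","depth")})
    for t in ("peg0","peg1","peg2","cover_hinge","cover_bar","shutter_grip","jar0","dish","loupe","driver"):
        for o in env.pinpoint(c,t)[:4]:
            r,k=o["at"]; d=depth_at(c,r,k)
            print(t,round(o["p"],2),np.round(o["at"],1),np.round(world(c,r,k,d),3))
print(env.get_state())
E
```

```text
pics
scene {'fx': 451.1243934648143, 'fy': 451.1243934648143, 'cx': 244.6530781518489, 'cy': 204.8572402620047, 'position': array([ 1.10893041, -0.120064  ,  1.08522092]), 'attitude': array([ 0.57212208, -0.01511316,  1.50425194]), 'shot': 1}
peg0 0.91 [226.5 289.3] [0.57  0.039 0.138]
peg1 0.91 [226.5 289.3] [0.57  0.039 0.138]
peg2 0.91 [226.5 289.3] [0.57  0.039 0.138]
cover_hinge 0.91 [241.9 336.9] [0.618 0.148 0.136]
cover_bar 0.71 [170.4 316.7] [0.302 0.168 0.   ]
shutter_grip 0.61 [170.6 318.7] [0.419 0.132 0.157]
jar0 0.85 [263.  225.8] [ 0.601 -0.119  0.02 ]
jar0 0.83 [220.8 125.8] [ 0.478 -0.379  0.051]
jar0 0.74 [233.7 179. ] [ 0.525 -0.237  0.051]
jar0 0.72 [146.8 177.4] [ 0.22  -0.247  0.039]
dish 0.83 [319.  202.6] [ 0.741 -0.182  0.005]
dish 0.23 [235.7 320.3] [0.599 0.11  0.137]
loupe 0.72 [310.1 244.8] [ 0.734 -0.079  0.029]
loupe 0.32 [227.2 287.1] [0.572 0.033 0.138]
driver 0.91 [294.7 115.7] [ 0.664 -0.4    0.002]
driver 0.67 [242.4 339. ] [0.617 0.153 0.133]
top {'fx': 455.1567263602406, 'fy': 455.1567263602406, 'cx': 253.55042718151557, 'cy': 180.81738326839496,
[... 786 characters left out ...]
-0.397  0.016]
{'time_s': 1.1, 'joints': array([ 1.11454593e+00,  4.93585281e-01,  1.34550050e+00,  5.73370410e-06,
        1.30249440e+00, -9.55041808e-02]), 'dq': array([-1.19249848e-04, -8.59482671e-04, -5.90671396e-04,  3.50860510e-04,
       -3.15026583e-05,  8.71641995e-04]), 'tau': array([ 2.74231839e-03, -8.78686452e+01, -3.82263672e+01,  7.09504355e-02,
        4.38785576e-02,  7.83823634e-05]), 'ee_pos': array([0.22060702, 0.58477519, 0.21392395]), 'tool_rot': array([ 3.14157972e+00, -4.31444988e-06,  2.78084492e+00]), 'force': array([ 0.66352724, -0.25778275,  0.24666446]), 'wrist_torque': array([0.01086551, 0.02268625, 0.04399996]), 'grip_force': 0.0, 'width': 0.9987108256636679}
```

View pics/scene0.png

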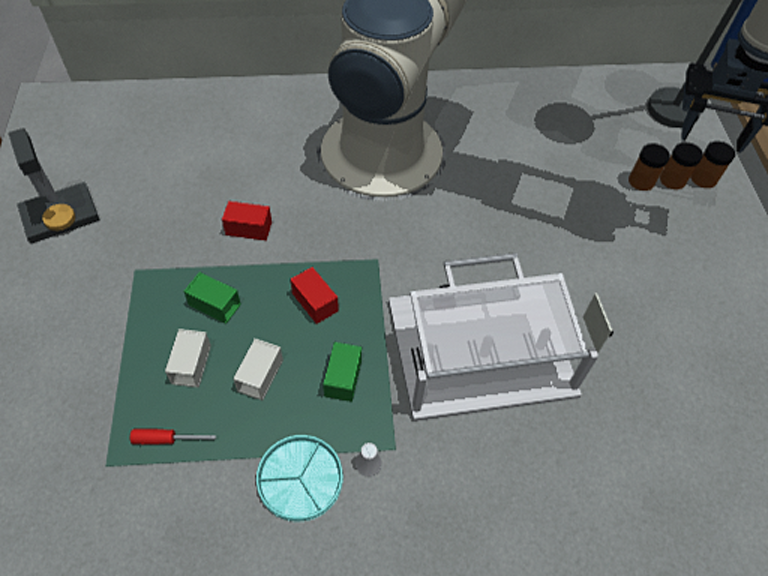

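View pics/top0.png

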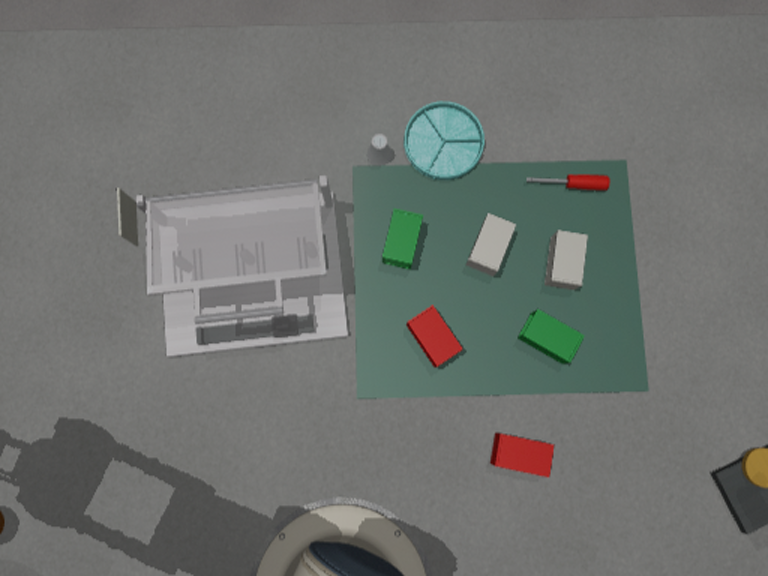

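Two white jars lie on the mat, with mouths away from the robot (top picture px (492,243) and (568,259)). The green and red boxes are decoys. The cover is nearly level, its bar is at about (238,318), and the black shutter grip is at (287,326). Next I'll measure the rack and the jars.

```bash
cat >> h.py <<'E'
def cloud(c):
    rr,cc=np.mgrid[0:384,0:512]; P=world(c,rr,cc,c["depth"]); P[c["depth"]<=0]=np.nan
    return P
def white(c): 
    a=c["color"].astype(int); return (a.min(2)>120)&(a.max(2)-a.min(2)<40)
def jars(c,zr=(0.042,0.06),box=(0.2,0.75,-0.5,-0.08)):
    """top faces of lying white jars: centre, yaw of long axis, sizes"""
    P=cloud(c); m=white(c)&(P[...,2]>zr[0])&(P[...,2]<zr[1])&(P[...,0]>box[0])&(P[...,0]<box[1])&(P[...,1]>box[2])&(P[...,1]<box[3])
    n,l,s,_=cv2.connectedComponentsWithStats(m.astype(np.uint8))
    out=[]
    for i in range(1,n):
        if s[i,4]<150: continue
        r,k=np.nonzero(l==i); q=world(c,r,k,z=0.05)
        (x,y),(w,h),a=cv2.minAreaRect(q[:,:2].astype(np.float32)*1000)
        b=cv2.boxPoints(((x,y),(w,h),a)); e=[b[1]-b[0],b[2]-b[1]]; e=max(e,key=np.linalg.norm); e=e*np.sign(e[0])
        out.append((x/1000,y/1000,float(np.degrees(np.arctan2(e[1],e[0]))),max(w,h),min(w,h),float(np.median(P[l==i][:,2]))))
    return out
E
python3 - <<'E'
from h import *
cs={n:env.capture(n) for n in("top","scene")}
for n,c in cs.items():
    print(n,np.round(jars(c),3).tolist())
    P=cloud(c); g=(P[...,1]>-0.1)&(P[...,1]<0.35)&(P[...,0]>0.3)&(P[...,0]<0.8)
    print(" bench z",np.round(np.nanmedian(P[330:340,60:400,2]),4))
    pl=P[g&(P[...,2]>.009)&(P[...,2]<.021)]
    print(" plate",len(pl),np.round([pl.min(0),pl.max(0)],3).tolist())
    for lo in np.arange(-0.02,0.26,0.04):
        q=pl[(pl[:,1]>lo)&(pl[:,1]<lo+.04)]
        if len(q)>10: print("  y",round(lo+.02,2),np.round(np.percentile(q[:,0],[1,99]),3),len(q))
    bar=P[g&(P[...,2]>.143)&(P[...,2]<.18)&(P[...,0]<.5)]
    print(" bar",len(bar),np.round(bar.mean(0),3),np.round([bar.min(0),bar.max(0)],3).tolist())
    # panel plane
    pn=P[g&(P[...,2]>.12)&(P[...,2]<.17)&(P[...,0]>.45)]
    A=np.c_[pn[:,:2],np.ones(len(pn))]; s=np.linalg.lstsq(A,pn[:,2],rcond=None)[0]; print(" panel",len(pn),np.round(s,4),np.round(np.percentile(pn,[1,99],axis=0),3).tolist())
E
```

```text
top [[0.547, -0.26, -24.5, 85.62, 49.208, 0.05], [0.517, -0.384, -11.116, 85.428, 49.511, 0.05]]
 bench z 0.0007
 plate 4459 [[0.376, -0.098, 0.009], [0.778, 0.287, 0.021]]
  y 0.0 [0.401 0.637] 1028
  y 0.04 [0.398 0.638] 648
  y 0.08 [0.394 0.498] 363
  y 0.12 [0.39  0.494] 473
  y 0.16 [0.387 0.49 ] 480
  y 0.2 [0.384 0.488] 477
  y 0.24 [0.38  0.483] 526
  y 0.28 [0.378 0.48 ] 406
 bar 1944 [0.47  0.148 0.148] [[0.413, 0.006, 0.143], [0.5, 0.271, 0.161]]
 panel 8011 [-0.093  -0.0009  0.191 ] [[0.462, 0.012, 0.13], [0.626, 0.295, 0.154]]
scene [[0.517, -0.381, -10.845, 86.195, 50.465, 0.051], [0.546, -0.258, -23.832, 85.397, 50.305, 0.051]]
 bench z 0.0015
 plate 3554 [[0.317, -0.098, 0.009], [0.74, 0.302, 0.021]]
  y 0.0 [0.402 0.648] 715
  y 0.04 [0.409 0.648] 527
  y 0.08 [0.574 0.644] 386
  y 0.12 [0.57  0.641] 381
  y 0.16 [0.566 0.637] 384
  y 0.2 [0.563 0.634] 369
  y 0.24 [0.56 0.63] 367
  y 0.28 [0.556 0.627] 328
 bar 1470 [0.472 0.15  0.149] [[0.415, 0.008, 0.143], [0.5, 0.275, 0.162]]
 panel 6497 [-0.092   0.0021  0.1911] [[0.463, 0.013, 0.131], [0.629, 0.297, 0.158]]
```

Run:
```python
from h import *
c=env.capture("top"); a=c["color"][95:245,70:245,::-1]
cv2.imwrite("pics/rackzoom.png",cv2.resize(a,None,fx=4,fy=4,interpolation=cv2.INTER_CUBIC))
```

```text
(no output)
```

View pics/rackzoom.png

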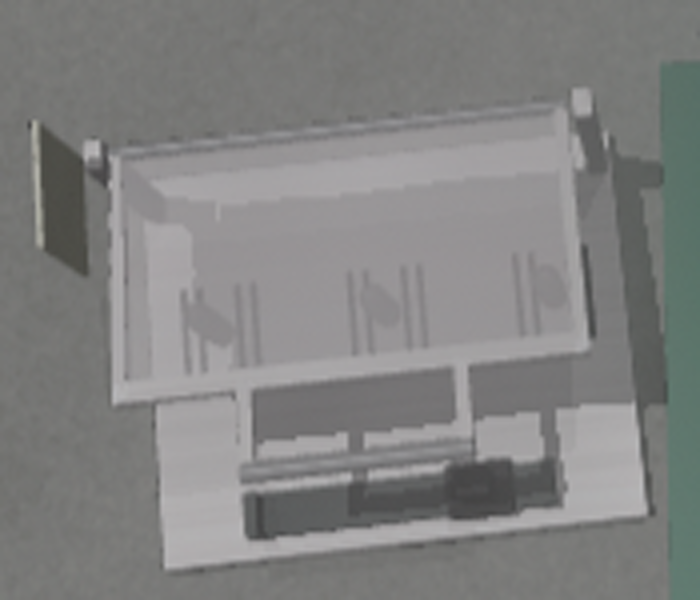

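The zoomed crop shows the plate's near corners at zoom px (165,570) and (648,515). The bar runs from (240,470) to (475,445), and the shutter grip sits at (485,487) with its free track to the left.

```bash
cat >> h.py <<'E'
RACK=None
def rack(p,o,yaw): # rack->world
    c,s=np.cos(yaw),np.sin(yaw); p=np.asarray(p,float); return np.array([o[0]+c*p[0]-s*p[1],o[1]+s*p[0]+c*p[1],p[2]])
E
python3 - <<'E'
from h import *
c=env.capture("top")
L=world(c,95+570/4,70+165/4,z=.015); Rr=world(c,95+515/4,70+648/4,z=.015)
print(L,Rr,np.linalg.norm(L-Rr)); d=(L-Rr)[:2]; yaw=np.arctan2(-d[0],d[1]); print(np.degrees(yaw))
yaw=np.radians(4.75)
m=(L+Rr)/2; o=m[:2]+.145*np.array([np.cos(yaw),np.sin(yaw)]); print("origin",o)
for n,p in dict(p0=(0,-.105,.075),p1=(0,0,.075),hinge=(.085,0,.13),bar0=(.085-.196*np.cos(.12),0,.13+.196*np.sin(.12))).items(): print(n,np.round(rack(p,o,yaw),3))
# bar fit along y at mid, between arms
for n in("top","scene"):
    c=env.capture(n); P=cloud(c).reshape(-1,3); ok=~np.isnan(P[:,0]); P=P[ok]
    q=P-np.array([*o,0]); cx,s=np.cos(yaw),np.sin(yaw); X=cx*q[:,0]+s*q[:,1]; Y=-s*q[:,0]+cx*q[:,1]
    b=(abs(Y)<.05)&(X>-.135)&(X<-.085)&(P[:,2]>.13)&(P[:,2]<.18); print(n,"bar rack x,y,ztop",np.round([X[b].mean(),Y[b].min(),np.percentile(P[b,2],95)],4),np.round(np.percentile(X[b],[2,98]),4))
    h=(X>-.15)&(X<-.1)&(abs(Y)<.14)&(P[:,2]>.045)&(P[:,2]<.075); print(" grip X,Y ranges",h.sum(),np.round([np.percentile(X[h],[2,98]),np.percentile(Y[h],[2,98])],3).tolist(),np.round(np.percentile(P[h,2],95),4))
    for w in ("peg",):
        for k in range(3):
            t=(np.hypot(X,Y-(-.105+.105*k))<.012)&(P[:,2]>.06)&(P[:,2]<.085); print(" peg",k,t.sum())
E
```

```text
[0.37504918 0.27711574 0.015     ] [ 0.40113799 -0.01967324  0.015     ] 0.29793342096563413
5.023591427802697
origin [0.53259558 0.14072844]
p0 [0.541 0.036 0.075]
p1 [0.533 0.141 0.075]
hinge [0.617 0.148 0.13 ]
bar0 [0.423 0.132 0.153]
top bar rack x,y,ztop [-0.1094 -0.0494  0.1576] [-0.1146 -0.1035]
 grip X,Y ranges 82 [[-0.126, -0.108], [-0.059, -0.037]] 0.0672
 peg 0 0
 peg 1 0
 peg 2 0
scene bar rack x,y,ztop [-0.1077 -0.0499  0.1583] [-0.1148 -0.1025]
 grip X,Y ranges 10 [[-0.126, -0.12], [-0.055, -0.041]] 0.0687
 peg 0 0
 peg 1 0
 peg 2 0
```

Call:
move_arm(commands=[0,0,0,0,0,-1,0,0,0,0,0,0,-1,0,0,0,0,0,0,-1,0,0,0,0,0,0,-1,0,0,0,1,0,0,0,0,0,0,1,0,0,0,0,0,0,1,0,0,0,0,0,0,1,0,0,0,0,0,0,1,0,0,0,0,0,0,1,0,0,0,0,0,0,1,0,0,0,0,0,0,1,0,0,0,0])

```text
time_s: 2.6
ee_pos: [0.2206, 0.5847, 0.3739]
tool_rot: [-3.142, 0.0, 1.658]
force: [0.0, -0.1, -0.3]
width: 1.001
grip_force: 0.0
```

```bash
cat >> h.py <<'E'
import json,os
def log():
    s=env.get_state(); L=json.load(open("log.json")) if os.path.exists("log.json") else []
    L.append([list(map(float,s["joints"])),list(map(float,s["ee_pos"])),list(map(float,s["tool_rot"]))]); json.dump(L,open("log.json","w"))
    print("t",round(s["time_s"],1),"pos",np.round(s["ee_pos"],4),"rot",np.round(np.degrees(s["tool_rot"]),2),"q",np.round(s["joints"],3),"F",np.round(s["force"],1),"w",round(s["width"],3),"g",round(s["grip_force"],1))
    return s
def tool(s): return R.from_euler('xyz',s["tool_rot"])
E
python3 -c "
from h import *
log()"
```

```text
t 2.6 pos [0.2206 0.5847 0.3739] rot [-180.    0.   95.] q [1.115 0.393 1.084 0.    1.665 1.027] F [ 0.  -0.1 -0.3] w 1.001 g 0.0
```

Call:
move_arm(commands=[0,0,0,-0.98,0.25,0,0,0,0,0,-0.98,0.25,0,0,0,0,0,-0.98,0.25,0,0,0,0,0,-0.98,0.25,0,0,0,0,0,-0.98,0.25,0,0,0,0,0,-0.98,0.25,0,0,0,0,0,-0.98,0.25,0,0,0,0,0,-0.98,0.25,0,0,0,0,0,-0.98,0.25,0,0,0,0,0,-0.98,0.25,0,0,0,0,0,-0.98,0.25,0,0,0,0,0,-0.98,0.25,0,0,0,0,0,0,0,0,0.67])

```text
time_s: 3.9
ee_pos: [0.385, 0.1239, 0.374]
tool_rot: [3.141, 0.001, 1.659]
force: [0.0, 0.8, -0.4]
width: 0.939
grip_force: 0.0
```

```bash
python3 -c "
from h import *
log()"
```

```text
t 3.9 pos [0.385  0.1239 0.374 ] rot [1.7997e+02 6.0000e-02 9.5060e+01] q [ 1.650e-01  3.100e-02  1.563e+00 -1.000e-03  1.548e+00  7.600e-02] F [ 0.   0.8 -0.4] w 0.939 g 0.0
```

Call:
move_arm(commands=[-1,0,0,0,0,0,0.67,-1,0,0,0,0,0,0.67,-1,0,0,0,0,0,0.67,-1,0,0,0,0,0,0.67,-1,0,0,0,0,0,0.67,-0.6,0,0,0,0,0,0.67,0,0,0,0,0,0,0.67])

```text
time_s: 4.6
ee_pos: [0.3813, 0.1277, 0.3723]
tool_rot: [2.36, -0.0, 1.666]
force: [-0.3, -0.4, -0.4]
width: 0.344
grip_force: 0.0
```

```bash
cat >> h.py <<'E'
from scipy.optimize import least_squares
def fk(p,q):
    h,a,b,e,d,off=p; s2,s23,s=q[1],q[1]+q[2],q[1]+q[2]+q[4]
    return a*np.sin(s2)+b*np.sin(s23)+e*np.cos(s23)+d*np.sin(s), h+a*np.cos(s2)+b*np.cos(s23)-e*np.sin(s23)+d*np.cos(s)
def fit():
    L=json.load(open("log.json"))
    def f(p):
        o=[]
        for q,x,_ in L:
            if abs(q[3])>.02: continue
            r,z=fk(p,q); c,s=np.cos(q[0]),np.sin(q[0])
            o+= [r-(c*x[0]+s*x[1]), z-x[2], p[5]-(-s*x[0]+c*x[1])]
        return np.array(o)
    r=least_squares(f,[.4,.5,.4,0,.25,.06]); return r.x,np.abs(r.fun).max()
E
python3 -c "
from h import *
log(); print(fit())"
```

```text
t 4.6 pos [0.3813 0.1277 0.3723] rot [135.23  -0.    95.43] q [ 0.302 -0.324  2.117 -0.262  0.594  0.367] F [-0.3 -0.4 -0.4] w 0.344 g 0.0
(array([-0.26407602,  0.59690905,  0.38457192,  0.11501425, -0.16502411,
        0.05940291]), np.float64(0.00020216662847409583))
```

```bash
cat >> h.py <<'E'
E_=lambda ax,a: R.from_euler(ax,a)
C0=E_('y',-np.pi)*E_('z',np.pi/2)*E_('x',np.pi)
def FK(p,q):
    h,a,b,e,d,o1,o2=p
    A=E_('z',q[0]); B=A*E_('y',q[1]); Cc=B*E_('y',q[2]); D=Cc*E_('z',q[3]); F=D*E_('y',q[4])*E_('z',q[5])
    x=np.array([0,0,h])+A.apply([0,o1,0])+B.apply([0,0,a])+Cc.apply([e,0,b])+D.apply([0,o2,0])+F.apply([0,0,d])
    return x,F*C0
def FIT():
    L=json.load(open("log.json"))
    f=lambda p: np.concatenate([1*(FK(p,q)[0]-np.array(x)) for q,x,_ in L])
    r=least_squares(f,[.4,.6,.38,.1,.25,.06,0.0]); return r.x,np.abs(r.fun).max()
LIM=np.array([[-2.91,2.91],[-.82,2.16],[.22,2.67],[-1.22,4.37],[.12,2.79],[-3.08,3.08]])
def IK(p,x,Rt,q0):
    f=lambda q:(lambda y:np.r_[(y[0]-x)*10,(y[1].inv()*Rt).as_rotvec(),1e-6*(q-q0)])(FK(p,q))
    r=least_squares(f,np.clip(q0,LIM[:,0]+1e-3,LIM[:,1]-1e-3),bounds=(LIM[:,0],LIM[:,1])); return r.x,np.abs(r.fun).max()
E
python3 -c "
from h import *
p,r=FIT();print(np.round(p,4),r)
L=json.load(open('log.json'))
for q,x,t in L: print(np.degrees((FK(p,q)[1].inv()*E_('xyz',t)).magnitude()))
"
```

```text
[ 0.2566  0.5968  0.3844  0.1179  0.3527  0.0596 -0.    ] 2.06715811135183e-10
4.3122884701404524e-14
4.274737160410804e-14
3.196417895488211e-14
```

```bash
cat >> h.py <<'E'
P0=np.array([ 0.2566,0.5968,0.3844,0.1179,0.3527,0.0596,0.]) if not os.path.exists("log.json") else FIT()[0]
O=np.array([.5326,.1407]); YAW=np.radians(4.8)
def orient(az,down,roll):
    """tool z points at azimuth az, 'down' deg below level; roll=0: tool y in the vertical plane (up-forward); roll turns about tool z"""
    az,dn=np.radians(az),np.radians(down)
    z=np.array([np.cos(az)*np.cos(dn),np.sin(az)*np.cos(dn),-np.sin(dn)]); y=np.array([np.cos(az)*np.sin(dn),np.sin(az)*np.sin(dn),np.cos(dn)])
    return R.from_matrix(np.c_[np.cross(y,z),y,z])*E_('z',np.radians(roll))
def reach(name,g,Rt,q0):
    x=np.asarray(g)+Rt.apply([0,0,.019]); q,e=IK(P0,x,Rt,q0); print(name,"ok" if e<1e-3 else f"ERR {e:.3f}",np.round(x,3),np.round(q,2)); return q
def rk(x,y,z): return rack((x,y,z),O,YAW)
E
python3 - <<'E'
from h import *
q0=np.array(env.get_state()["joints"])
for dn in (45,60,70):
  q=q0
  for th in (.1,.4,.8,1.2,1.57):
    q=reach(f"bar {dn} {th}",rk(.085-.196*np.cos(th),0,.13+.196*np.sin(th)),orient(4.8,dn,0),q)
for j in ((.547,-.26,-24.5),(.517,-.384,-11.1)):
  for dn in(45,):
   for roll in (90,-90):
    q=np.array([np.arctan2(j[1],j[0]),0,1.9,0,.6,roll/57.3])
    a=np.radians(j[2]); c=np.array([j[0],j[1],.032])-.010*np.array([np.cos(a),np.sin(a),0])
    reach(f"jar roll{roll}",c,orient(j[2],dn,roll),q)
for roll in(90,-90):
  for y in(-.105,0):
   for h in (.065,.15):
    for az in (4.8,): reach(f"peg {y} {h} az{az} roll {roll}",rk(0,y,h),orient(az,45,roll),np.array([.2,0,1.9,0,.6,roll/57.3]))
E
```

```text
bar 45 0.1 ERR 0.241 [0.436 0.133 0.136] [ 0.25  0.29  2.28 -1.22  0.12  1.37]
bar 45 0.4 ERR 0.124 [0.451 0.134 0.193] [ 0.25  0.17  2.28 -1.22  0.12  1.35]
bar 45 0.8 ERR 0.002 [0.495 0.138 0.257] [ 0.22  0.1   2.2  -1.01  0.12  1.11]
bar 45 1.2 ok [0.56  0.143 0.299] [ 0.19  0.11  2.01 -0.32  0.25  0.39]
bar 45 1.57 ok [0.631 0.149 0.313] [ 0.17  0.19  1.86 -0.21  0.32  0.26]
bar 60 0.1 ERR 0.019 [0.432 0.132 0.133] [ 0.24  0.29  2.27 -0.9   0.12  1.03]
bar 60 0.4 ok [0.447 0.134 0.19 ] [ 0.21  0.16  2.18 -0.22  0.29  0.32]
bar 60 0.8 ok [0.491 0.137 0.254] [ 0.19  0.09  1.99 -0.11  0.54  0.19]
bar 60 1.2 ok [0.556 0.143 0.296] [ 0.18  0.13  1.8  -0.07  0.69  0.14]
bar 60 1.57 ok [0.627 0.149 0.31 ] [ 0.16  0.22  1.64 -0.06  0.76  0.11]
bar 70 0.1 ok [0.429 0.132 0.132] [ 0.2   0.28  2.15 -0.11  0.37  0.2 ]
bar 70 0.4 ok [0.444 0.133 0.188] [ 0.19  0.17  2.04 -0.07  0.58  0.16]
bar 70 0.8 ok [0.488 0.137 0.253] [ 0.18  0.14  1.85 -0.04  0.81  0.12]
bar 70 1.2 ok [0.553 0.142 0.295] [ 0.16  0.19  1.66 -0.03  0.95  0.1 ]
bar 70 1.57 ok [0.624 0.148 0.308] [ 0.15  0.28  1.49 -0.03  1
[... 384 characters left out ...]
.14  0.77  2.36  2.91  0.77 -1.57]
peg -0.105 0.15 az4.8 roll 90 ok [0.555 0.037 0.137] [-0.14  0.48  2.3   2.76  0.44 -1.38]
peg 0 0.065 az4.8 roll 90 ERR 0.302 [0.546 0.142 0.052] [ 0.22  0.57  2.06 -1.22  0.12  2.92]
peg 0 0.15 az4.8 roll 90 ERR 0.176 [0.546 0.142 0.137] [ 0.22  0.4   2.1  -1.22  0.12  2.9 ]
peg -0.105 0.065 az4.8 roll -90 ERR 0.307 [0.555 0.037 0.052] [-0.11  0.56  2.09  1.35  0.12 -3.08]
peg -0.105 0.15 az4.8 roll -90 ERR 0.179 [0.555 0.037 0.137] [-0.11  0.38  2.14  1.36  0.12 -3.08]
peg 0 0.065 az4.8 roll -90 ERR 0.302 [0.546 0.142 0.052] [ 0.22  0.57  2.06 -1.22  0.12 -0.22]
peg 0 0.15 az4.8 roll -90 ERR 0.176 [0.546 0.142 0.137] [ 0.22  0.4   2.1  -1.22  0.12 -0.24]
```

Run:
```python
from h import *
S=lambda az,j6:np.array([az,.6,2.3,3.0,.6,j6])
for dn in (45,50):
  q=S(.2,-3.0)
  for j6 in (3.0,-3.0,):
   q=S(.2,j6)
   for th in (.1,.4,.8,1.2,1.57):
    q=reach(f"bar {dn} {th} {j6}",rk(.085-.196*np.cos(th),0,.13+.196*np.sin(th)),orient(4.8,dn,0 if j6>5 else 0),q)
for j in ((.547,-.26,-24.5),(.517,-.384,-11.1)):
   for roll in (90,-90):
    a=np.radians(j[2]); c=np.array([j[0],j[1],.032])-.010*np.array([np.cos(a),np.sin(a),0])
    reach(f"jar roll{roll}",c,orient(j[2],45,roll),S(np.arctan2(j[1],j[0])-.1,-roll/57.3)); reach(f"jar hi roll{roll}",c+[0,0,.15],orient(j[2],45,roll),S(np.arctan2(j[1],j[0])-.1,-roll/57.3))
for roll in(90,-90):
  for y in(-.105,0):
   for h in (.065,.15,.2):
    reach(f"peg {y} {h} roll {roll}",rk(0,y,h),orient(4.8,45,roll),S(0,-roll/57.3))
for y in(-.05,.06):
  for dn in (45,60): reach(f"shut{y} {dn}",rk(-.117,y,.058),orient(4.8,dn,90),S(.1,-1.5))
```

```text
bar 45 0.1 3.0 ERR 0.011 [0.436 0.133 0.136] [0.28 0.49 2.52 3.38 0.65 3.08]
bar 45 0.4 3.0 ok [0.451 0.134 0.193] [0.25 0.24 2.4  3.55 0.3  2.87]
bar 45 0.8 3.0 ERR 0.045 [0.495 0.138 0.257] [0.23 0.11 2.24 4.37 0.12 2.02]
bar 45 1.2 3.0 ERR 0.134 [0.56  0.143 0.299] [0.22 0.14 2.13 4.37 0.12 2.  ]
bar 45 1.57 3.0 ERR 0.175 [0.631 0.149 0.313] [0.2  0.22 2.01 4.37 0.12 1.98]
bar 45 0.1 -3.0 ERR 0.039 [0.436 0.133 0.136] [ 0.2   0.52  2.56  3.2   0.73 -3.08]
bar 45 0.4 -3.0 ERR 0.054 [0.451 0.134 0.193] [ 0.16  0.23  2.41  3.14  0.29 -3.08]
bar 45 0.8 -3.0 ERR 0.073 [0.495 0.138 0.257] [ 0.15  0.12  2.28  3.13  0.12 -3.08]
bar 45 1.2 -3.0 ERR 0.164 [0.56  0.143 0.299] [ 0.14  0.14  2.17  3.12  0.12 -3.08]
bar 45 1.57 -3.0 ERR 0.207 [0.631 0.149 0.313] [ 0.14  0.22  2.05  3.12  0.12 -3.08]
bar 50 0.1 3.0 ok [0.435 0.133 0.135] [0.24 0.4  2.45 3.4  0.41 3.02]
bar 50 0.4 3.0 ERR 0.001 [0.45  0.134 0.192] [0.24 0.19 2.32 4.11 0.12 2.29]
bar 50 0.8 3.0 ERR 0.127 [0.493 0.137 0.256] [0.23 0.12 2.25 4.37 0.12 2.02]
bar 50 1.2 3.0 ERR 0.216 [0.559 0.143 0.298] [0.22 0.14 2.14 4.37 0.12 2.  ]
[... 1694 characters left out ...]
58]
peg -0.105 0.15 roll -90 ok [0.555 0.037 0.137] [-0.14  0.48  2.3   2.76  0.44  1.76]
peg -0.105 0.2 roll -90 ok [0.555 0.037 0.187] [-0.14  0.32  2.24  2.45  0.25  2.09]
peg 0 0.065 roll -90 ok [0.546 0.142 0.052] [0.2  0.75 2.32 3.27 0.72 1.56]
peg 0 0.15 roll -90 ok [0.546 0.142 0.137] [0.2  0.48 2.26 3.36 0.39 1.45]
peg 0 0.2 roll -90 ok [0.546 0.142 0.187] [0.2  0.34 2.21 3.56 0.2  1.24]
shut-0.05 45 ERR 0.063 [0.434 0.082 0.045] [ 0.05  0.99  2.67  3.14  1.24 -1.59]
shut-0.05 60 ok [0.43  0.082 0.042] [ 0.03  0.64  2.46  3.08  0.47 -1.56]
shut0.06 45 ok [0.424 0.192 0.045] [ 0.53  0.92  2.55  3.49  1.09 -1.41]
shut0.06 60 ok [0.42  0.191 0.042] [ 0.43  0.61  2.35  3.65  0.35 -1.75]
```

```bash
cat >> h.py <<'E'
def plan(x,Rt,cur=None):
    """rotation first (about TCP), then shift in the new tool axes; full-scale units"""
    s=env.get_state(); x0,R0=cur if cur else (s["ee_pos"],tool(s))
    rv=np.degrees((R0.inv()*Rt).as_rotvec())/8; d=Rt.inv().apply(np.asarray(x)-x0)/.04
    print("turn",np.round(rv,2),"shift",np.round(d,2)); return x,Rt
def tcp(g,Rt): return np.asarray(g)+Rt.apply([0,0,.019])
E
python3 - <<'E'
from h import *
log()
Rt=orient(4.8,70,0); b=lambda th:tcp(rk(.085-.196*np.cos(th),0,.13+.196*np.sin(th)),Rt)
c=plan(b(.105)-Rt.apply([0,0,.09]),Rt); print(c[0])
c=plan(b(.105),Rt,c)
th=np.linspace(.105,1.58,19)
print(np.round([Rt.inv().apply(b(th[i+1])-b(th[i]))/.04 for i in range(18)],2).tolist())
E
```

```text
t 4.6 pos [0.3813 0.1277 0.3723] rot [135.23  -0.    95.43] q [ 0.302 -0.324  2.117 -0.262  0.594  0.367] F [-0.3 -0.4 -0.4] w 0.344 g 0.0
turn [ 3.1  -0.04  0.07] shift [ 0.01 -0.91  3.79]
[0.3988667  0.1294701  0.21726038]
turn [0. 0. 0.] shift [-0.   -0.    2.25]
[[0.0, 0.19, -0.35], [-0.0, 0.22, -0.34], [0.0, 0.25, -0.32], [0.0, 0.27, -0.3], [-0.0, 0.29, -0.27], [-0.0, 0.32, -0.25], [0.0, 0.33, -0.22], [0.0, 0.35, -0.19], [-0.0, 0.37, -0.16], [-0.0, 0.38, -0.13], [-0.0, 0.39, -0.1], [0.0, 0.4, -0.07], [-0.0, 0.4, -0.04], [-0.0, 0.4, -0.0], [0.0, 0.4, 0.03], [-0.0, 0.4, 0.06], [-0.0, 0.39, 0.09], [0.0, 0.38, 0.13]]
```

Call:
move_arm(commands=[1,0,0,0,0,0,0.67,1,0,0,0,0,0,0.67,1,0,0,0,0,0,0.67,0.1,0,0.07,0,0,0,0.67,0,0,0,0,-0.23,0.95,0.67,0,0,0,0,-0.23,0.95,0.67,0,0,0,0,-0.23,0.95,0.67,0,0,0,0,-0.22,0.94,0.67,0,0,0,0,0,0,0.67])

```text
time_s: 5.5
ee_pos: [0.399, 0.1294, 0.2154]
tool_rot: [2.799, -0.003, 1.655]
force: [0.1, 0.2, -0.5]
width: 0.332
grip_force: 0.0
```

Run:
```python
from h import *
log()
Rt=orient(4.8,70,0); b=lambda th:tcp(rk(.085-.196*np.cos(th),0,.13+.196*np.sin(th)),Rt)
plan(b(.105),Rt)
c=env.capture("scene"); save(c,"bar1")
```

```text
t 5.5 pos [0.399  0.1294 0.2154] rot [160.38  -0.19  94.81] q [ 0.202  0.062  2.071 -0.059  0.669  0.158] F [ 0.1  0.2 -0.5] w 0.332 g 0.0
turn [-0.05 -0.02 -0.01] shift [0.   0.01 2.21]
```

View pics/bar1.png

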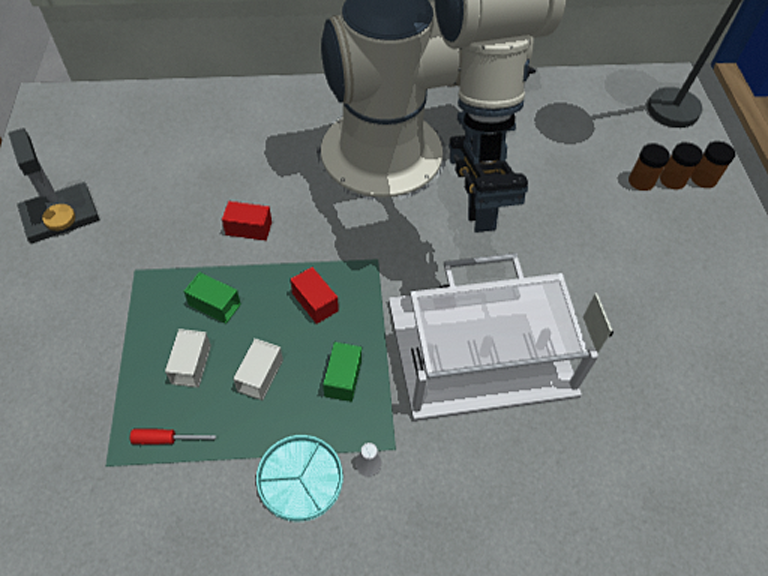

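The fingers at px (485,215) line up with the bar at (483,262). Next I'll go in and grip it.

Call:
move_arm(commands=[0,0,0,0,0,0.55,0.67,0,0,0,0,0,0.55,0.67,0,0,0,0,0,0.55,0.67,0,0,0,0,0,0.56,0.67,0,0,0,0,0,0,1,0,0,0,0,0,0,1,0,0,0,0,0,0,1,0,0,0,0,0,0,1,0,0,0,0,0,0,1], grip_force=20)

```text
time_s: 6.45
ee_pos: [0.4288, 0.1322, 0.1367]
tool_rot: [2.796, -0.003, 1.655]
force: [-11.4, 2.7, -3.5]
width: 0.128
grip_force: 20.0
```

Call:
move_arm(commands=[0,0,0,0,0.19,-0.35,1,0,0,0,0,0.22,-0.34,1,0,0,0,0,0.25,-0.32,1,0,0,0,0,0.27,-0.3,1,0,0,0,0,0.29,-0.27,1,0,0,0,0,0.32,-0.25,1,0,0,0,0,0.33,-0.22,1,0,0,0,0,0.35,-0.19,1,0,0,0,0,0.37,-0.16,1,0,0,0,0,0,0,1])

```text
time_s: 7.45
ee_pos: [0.4961, 0.1378, 0.2658]
tool_rot: [2.789, -0.004, 1.655]
force: [-14.1, -1.1, 21.9]
width: 0.127
grip_force: 20.0
```

```bash
cat >> h.py <<'E'
def cover_angle_from_tool(s):
    g=s["ee_pos"]-tool(s).apply([0,0,.019]); h=rk(.085,0,.13); d=g-h; f=-(d[0]*np.cos(YAW)+d[1]*np.sin(YAW))
    print("cover angle",round(float(np.arctan2(d[2],f)),3),"radius",round(float(np.hypot(d[2],f)),4)); return np.arctan2(d[2],f)
E
python3 - <<'E'
from h import *
s=log(); th0=cover_angle_from_tool(s)
Rt=orient(4.8,70,0); b=lambda th:tcp(rk(.085-.196*np.cos(th),0,.13+.196*np.sin(th)),Rt)
th=np.linspace(th0,1.59,11); print(np.round([Rt.inv().apply(b(th[i+1])-(b(th[i])))/.04 for i in range(10)],2).tolist())
plan(b(th0),Rt)
E
```

```text
t 7.5 pos [0.4961 0.1378 0.2658] rot [159.79  -0.24  94.84] q [ 0.173  0.13   1.819 -0.036  0.841  0.109] F [-14.1  -1.1  21.9] w 0.127 g 20.0
cover angle 0.876 radius 0.2
[[-0.0, 0.33, -0.11], [0.0, 0.34, -0.08], [-0.0, 0.35, -0.06], [0.0, 0.35, -0.03], [0.0, 0.35, -0.01], [0.0, 0.35, 0.02], [-0.0, 0.35, 0.04], [-0.0, 0.34, 0.07], [0.0, 0.34, 0.09], [-0.0, 0.33, 0.11]]
turn [ 0.03 -0.03 -0.01] shift [-0.    0.03  0.1 ]
```

Call:
move_arm(commands=[0,0,0,0,0.34,-0.09,1,0,0,0,0,0.34,-0.06,1,0,0,0,0,0.35,-0.04,1,0,0,0,0,0.35,-0.02,1,0,0,0,0,0.35,0,1,0,0,0,0,0.35,0.03,1,0,0,0,0,0.35,0.05,1,0,0,0,0,0.34,0.08,1,0,0,0,0,0.34,0.09,1,0,0,0,0,0.33,0.11,1,0,0,0,0,0,0,1])

```text
time_s: 8.55
ee_pos: [0.6283, 0.1492, 0.3076]
tool_rot: [2.786, -0.005, 1.656]
force: [3.8, 5.8, 7.1]
width: 0.127
grip_force: 20.0
```

Run:
```python
from h import *
s=log(); cover_angle_from_tool(s)
c=env.capture("scene"); save(c,"up1")
```

```text
t 8.6 pos [0.6283 0.1492 0.3076] rot [159.65  -0.29  94.85] q [ 0.151  0.284  1.484 -0.022  1.018  0.075] F [3.8 5.8 7.1] w 0.127 g 20.0
cover angle 1.594 radius 0.1955
```

View pics/up1.png

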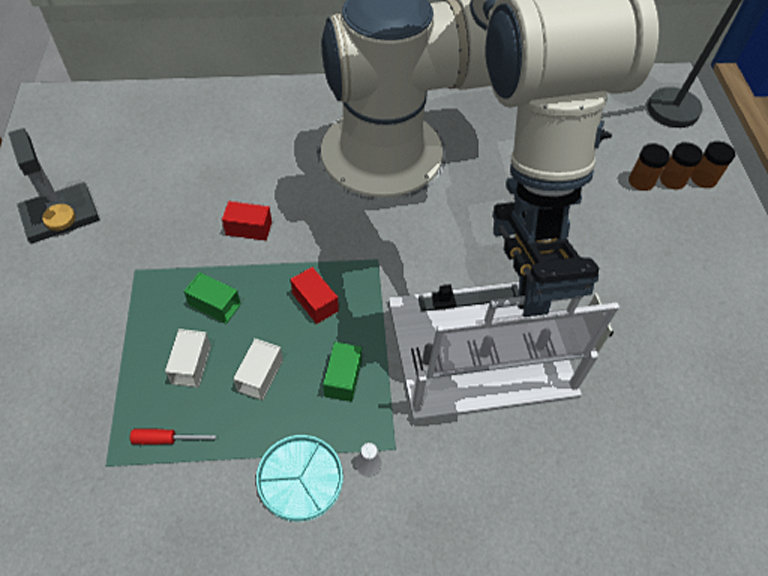

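Call:
move_arm(commands=[0,0,0,0,0,0,0.67,0,0,0,0,0,0,0.67,0,0,0,0,0,0,0.67,0,0,0,0,0,0,0.67,0,0,0,0,0,-0.6,0.67,0,0,0,0,0,-0.8,0.67,0,0,0,0,0,-0.8,0.67,0,0,0,0,-1,0,0,0,0,0,0,-1,0,0,0,0,0,0,-1,0,0,0,0,0,-0.7,-0.8,0,0,0,0,0,-0.7,-0.8,0,0,0,0,0,-0.7,-0.8,0,0,0,0,0,-0.8,-0.5,0,0])

```text
time_s: 10.0
ee_pos: [0.383, 0.0116, 0.3039]
tool_rot: [2.793, -0.004, 1.656]
force: [0.6, -0.1, -0.5]
width: 0.913
grip_force: 0.0
```

```bash
cat >> h.py <<'E'
def qpath(q0,q1,n,first=None):
    """rows (turn, shift in the pre-row tool frame) along a straight joint path, with the running command pose"""
    x,r=first if first else FK(P0,q0); out=[]; zmin=9
    for k in range(1,n+1):
        y,t=FK(P0,q0+(q1-q0)*k/n); rv=np.round(np.degrees((r.inv()*t).as_rotvec())/8,2); d=np.round(r.inv().apply(y-x)/.04,2)
        out.append([*rv,*d]); x=x+r.apply(d*.04); r=r*R.from_rotvec(np.radians(rv*8)); zmin=min(zmin,x[2])
    o=np.array(out); print("max",np.abs(o).max(0),"zmin",round(zmin,3),"end",np.round(x,4)); return o,(x,r)
def pr(o,g=0): print(", ".join(f"{v:g}" for row in o for v in [*row,g]))
E
python3 - <<'E'
from h import *
s=log(); q0=np.array(s["joints"])
c=env.capture("top"); P=cloud(c).reshape(-1,3); P=P[~np.isnan(P[:,0])]
q=P-np.array([*O,0]); X=np.cos(YAW)*q[:,0]+np.sin(YAW)*q[:,1]; Y=-np.sin(YAW)*q[:,0]+np.cos(YAW)*q[:,1]
b=(abs(Y)<.05)&(X>.03)&(X<.13)&(P[:,2]>.30); print("bar",b.sum(),X[b].mean(),P[b,2].max())
for k in range(3):
    t=(np.hypot(X,Y-(-.105+.105*k))<.02)&(P[:,2]>.068)&(P[:,2]<.085); print(" peg",k,t.sum(),np.round([X[t].mean(),Y[t].mean(),P[t,2].mean()],4))
J=jars(c); print(np.round(J,3).tolist())
j=J[0]; a=np.radians(j[2]); g=np.array([j[0],j[1],.032])-.008*np.array([np.cos(a),np.sin(a),0]); Rt=orient(j[2],45,90)
q1=reach("hi",g+[0,0,.17],Rt,np.array([-.62,.41,2.14,2.6,.25,-1.1]))
o,e=qpath(q0,q1,40); o,e=qpath(q0,q1,50)
E
```

```text
t 10.0 pos [0.383  0.0116 0.3039] rot [160.04  -0.2   94.89] q [-0.228 -0.144  1.972  0.13   0.985 -0.367] F [ 0.6 -0.1 -0.5] w 0.913 g 0.0
bar 344 0.08729473184072327 0.33560156149127907
 peg 0 23 [ 0.0004 -0.1033  0.0727]
 peg 1 23 [0.0001 0.002  0.0718]
 peg 2 25 [-0.0003  0.106   0.0717]
[[0.547, -0.26, -24.503, 85.885, 49.308, 0.05], [0.517, -0.384, -11.113, 85.43, 49.811, 0.05]]
hi ok [ 0.552 -0.262  0.189] [-0.62  0.37  2.11  2.27  0.18 -0.85]
max [0.21 0.25 0.36 0.3  0.32 0.13] zmin 0.188 end [ 0.5517 -0.262   0.1885]
max [0.17 0.2  0.29 0.24 0.26 0.11] zmin 0.188 end [ 0.5518 -0.2619  0.1885]
```

```bash
sed -i 's/^O=np.array.*; YAW/O=np.array([.5325,.1422]); YAW/' h.py
python3 - <<'E'
from h import *
s=env.get_state(); q0=np.array(s["joints"])
q1=np.array([-.62,.37,2.11,2.27,.18,-.85])
o,e=qpath(q0,q1,20); pr(o)
E
```

```text
max [0.4  0.49 0.71 0.62 0.62 0.24] zmin 0.188 end [ 0.5543 -0.2632  0.1884]
-0.29, 0.49, 0.43, 0.4, 0.47, 0.24, 0, -0.31, 0.44, 0.47, 0.32, 0.47, 0.24, 0, -0.32, 0.4, 0.5, 0.25, 0.49, 0.22, 0, -0.34, 0.35, 0.54, 0.17, 0.49, 0.22, 0, -0.35, 0.29, 0.57, 0.1, 0.51, 0.2, 0, -0.36, 0.25, 0.6, 0.03, 0.52, 0.2, 0, -0.37, 0.2, 0.62, -0.05, 0.52, 0.18, 0, -0.38, 0.14, 0.63, -0.11, 0.54, 0.17, 0, -0.38, 0.1, 0.66, -0.18, 0.55, 0.17, 0, -0.4, 0.05, 0.67, -0.23, 0.57, 0.16, 0, -0.4, -0, 0.68, -0.3, 0.57, 0.15, 0, -0.4, -0.05, 0.69, -0.35, 0.59, 0.15, 0, -0.4, -0.09, 0.69, -0.4, 0.59, 0.15, 0, -0.4, -0.14, 0.7, -0.45, 0.61, 0.15, 0, -0.39, -0.17, 0.71, -0.49, 0.6, 0.15, 0, -0.4, -0.21, 0.71, -0.52, 0.62, 0.16, 0, -0.39, -0.25, 0.71, -0.55, 0.61, 0.16, 0, -0.38, -0.28, 0.71, -0.58, 0.61, 0.16, 0, -0.37, -0.32, 0.71, -0.6, 0.61, 0.17, 0, -0.37, -0.34, 0.71, -0.62, 0.6, 0.18, 0
```

Call:
move_arm(commands=[-0.29,0.49,0.43,0.4,0.47,0.24,0,-0.31,0.44,0.47,0.32,0.47,0.24,0,-0.32,0.4,0.5,0.25,0.49,0.22,0,-0.34,0.35,0.54,0.17,0.49,0.22,0,-0.35,0.29,0.57,0.1,0.51,0.2,0,-0.36,0.25,0.6,0.03,0.52,0.2,0,-0.37,0.2,0.62,-0.05,0.52,0.18,0,-0.38,0.14,0.63,-0.11,0.54,0.17,0,-0.38,0.1,0.66,-0.18,0.55,0.17,0,-0.4,0.05,0.67,-0.23,0.57,0.16,0,-0.4,0,0.68,-0.3,0.57,0.15,0,-0.4,-0.05,0.69,-0.35,0.59,0.15,0,-0.4,-0.09,0.69,-0.4,0.59,0.15,0,-0.4,-0.14,0.7,-0.45,0.61,0.15,0,-0.39,-0.17,0.71,-0.49,0.6,0.15,0,-0.4,-0.21,0.71,-0.52,0.62,0.16,0,-0.39,-0.25,0.71,-0.55,0.61,0.16,0,-0.38,-0.28,0.71,-0.58,0.61,0.16,0,-0.37,-0.32,0.71,-0.6,0.61,0.17,0,-0.37,-0.34,0.71,-0.62,0.6,0.18,0])

```text
time_s: 12.05
ee_pos: [0.5584, -0.2593, 0.1894]
tool_rot: [3.141, -0.788, -0.425]
force: [-0.4, 0.0, 0.4]
width: 0.999
grip_force: 0.0
```

Run:
```python
from h import *
s=log()
for n in("top","scene"): print(np.round(jars(env.capture(n)),3).tolist())
```

```text
t 12.1 pos [ 0.5584 -0.2593  0.1894] rot [179.99 -45.12 -24.37] q [-0.605  0.369  2.105  2.291  0.169 -0.855] F [-0.4  0.   0.4] w 0.999 g 0.0
[[0.517, -0.385, -11.058, 85.463, 47.917, 0.051]]
[[0.517, -0.381, -11.439, 86.482, 50.86, 0.051], [0.546, -0.258, -23.832, 84.472, 50.442, 0.051]]
```

```bash
cat >> h.py <<'E'
def jgrasp(x,y,yaw,back=.008,z=.034):
    a=np.radians(yaw); return np.array([x-back*np.cos(a),y-back*np.sin(a),z])
E
python3 - <<'E'
from h import *
s=env.get_state(); Rt=orient(-24.2,45,90); g=jgrasp(.5465,-.259,-24.2)
x=tcp(g,Rt); print(x); c=plan(x+[0,0,.06],Rt); plan(x,Rt,c); reach("low",g,Rt,np.array(s["joints"]))
E
```

```text
[ 0.5514574  -0.26122794  0.02056497]
turn [ 0.02  0.   -0.02] shift [-1.99  0.11  1.82]
turn [0. 0. 0.] shift [-1.06 -0.    1.06]
low ok [ 0.551 -0.261  0.021] [-0.62  0.82  2.23  2.92  0.69 -1.54]
```

Call:
move_arm(commands=[0,0,0,-0.66,0.04,0.61,0,0,0,0,-0.66,0.04,0.61,0,0,0,0,-0.67,0.03,0.6,0,0,0,0,-0.35,0,0.35,0,0,0,0,-0.35,0,0.35,0,0,0,0,-0.36,0,0.36,0,0,0,0,0,0,0,0])

```text
time_s: 12.85
ee_pos: [0.5561, -0.2555, 0.037]
tool_rot: [-3.132, -0.786, -0.42]
force: [1.0, 0.0, 0.6]
width: 0.999
grip_force: 0.0
```

Run:
```python
from h import *
s=log(); print(np.round(jars(env.capture("scene")),3).tolist())
Rt=orient(-24.2,45,90); plan(tcp(jgrasp(.5465,-.259,-24.2),Rt),Rt)
```

```text
t 12.8 pos [ 0.5561 -0.2555  0.037 ] rot [-179.43  -45.04  -24.05] q [-0.613  0.773  2.218  2.895  0.639 -1.509] F [1.  0.  0.6] w 0.999 g 0.0
[[0.517, -0.381, -11.439, 86.482, 50.86, 0.051], [0.546, -0.258, -24.27, 85.346, 51.474, 0.051]]
turn [-0.08 -0.01  0.01] shift [-0.35  0.18  0.28]
```

Call:
move_arm(commands=[-0.08,0,0,-0.17,0.09,0.14,0,0,0,0,-0.18,0.09,0.14,0,0,0,0,0,0,0,0,0,0,0,0,0,0,1,0,0,0,0,0,0,1,0,0,0,0,0,0,1,0,0,0,0,0,0,1,0,0,0,0,0,0,1,0,0,0,0,0,0,1], grip_force=20)

```text
time_s: 13.8
ee_pos: [0.551, -0.262, 0.0209]
tool_rot: [3.14, -0.787, -0.421]
force: [-0.3, 0.4, 2.2]
width: 0.55
grip_force: 20.0
```

Run:
```python
from h import *
s=log(); print(np.round(jars(env.capture("scene")),3).tolist())
```

```text
t 13.8 pos [ 0.551  -0.262   0.0209] rot [179.89 -45.11 -24.13] q [-0.624  0.82   2.227  2.92   0.695 -1.543] F [-0.3  0.4  2.2] w 0.55 g 20.0
[[0.517, -0.381, -11.439, 86.482, 50.86, 0.051], [0.547, -0.259, -23.837, 85.463, 51.292, 0.051]]
```

```bash
cat >> h.py <<'E'
def jar_in_tool(s,x,y,yaw):
    """closed-end origin and z axis (mouth) of the gripped jar, in the tool frame"""
    a=np.radians(yaw); m=np.array([np.cos(a),np.sin(a),0]); o=np.array([x,y,.025])-.0425*m; T=tool(s).inv()
    return T.apply(o-s["ee_pos"]),T.apply(m)
def place(jt,peg_y,zm,az=4.8,dx=0.):
    """TCP pose with mouth at height zm over peg; tool rolled so that mouth is down"""
    Rt=orient(az,45,-90); tgt=rk(dx,peg_y,zm+.085); return tgt-Rt.apply(jt[0]),Rt
def xpath(x0,R0,x1,R1,n):
    from scipy.spatial.transform import Slerp
    S=Slerp([0,1],R.concatenate([R0,R1])); return [(x0+(x1-x0)*k/n,S(k/n)) for k in range(1,n+1)]
E
python3 - <<'E'
from h import *
s=env.get_state(); jt=jar_in_tool(s,.547,-.259,-24.1); print(np.round(jt,4).tolist()); json.dump(np.array(jt).tolist(),open("jt1.json","w"))
q=np.array(s["joints"]); Rn=tool(s); x=s["ee_pos"]
for dz in(.05,.09,.12): q,e=IK(P0,x+[0,0,dz],Rn,q); print(dz,e<1e-3,np.round(q,2))
q[5]+=np.pi; q,e=IK(P0,x+[0,0,.12],Rn*E_('z',np.pi),q); print(e,np.round(q,2))
for nm,(py,zm,dx) in dict(W=(-.08,.1,-.05),hi=(0,.1,0),low=(0,.017,0)).items():
    X,Rt=place(jt,py,zm,dx=dx); q,e=IK(P0,X,Rt,q); print(nm,np.round(X,3),e<1e-3,np.round(q,2),np.round(Rt.apply(jt[1]),3))
E
```

```text
[[-0.0306, -0.0009, -0.0365], [0.7058, -0.002, 0.7084]]
0.05 True [-0.62  0.68  2.21  2.87  0.54 -1.48]
0.09 True [-0.62  0.57  2.19  2.79  0.41 -1.39]
0.12 True [-0.62  0.49  2.17  2.68  0.32 -1.27]
1.0088874180524952e-12 [-0.62  0.49  2.17  2.68  0.32  1.87]
W [0.493 0.06  0.138] True [-0.09  0.47  2.45  2.92  0.57  1.64] [ 0.002 -0.002 -1.   ]
hi [0.537 0.143 0.138] True [0.21 0.47 2.28 3.37 0.41 1.45] [ 0.002 -0.002 -1.   ]
low [0.537 0.143 0.055] True [0.21 0.75 2.34 3.28 0.74 1.56] [ 0.002 -0.002 -1.   ]
```

Call:
move_arm(commands=[0,0,0,0.2,0,-0.2,1,0,0,0,0.3,0,-0.3,1,0,0,0,0.3,0,-0.3,1,0,0,0,0.3,0,-0.3,1,0,0,0,0.3,0,-0.3,1,0,0,0,0.3,0,-0.3,1,0,0,0,0.3,0,-0.3,1,0,0,0,0,0,0,1])

```text
time_s: 14.65
ee_pos: [0.5514, -0.262, 0.1361]
tool_rot: [3.139, -0.79, -0.42]
force: [0.1, 0.1, -0.6]
width: 0.546
grip_force: 20.0
```

Run:
```python
from h import *
s=log()
```

```text
t 14.7 pos [ 0.5514 -0.262   0.1361] rot [179.83 -45.26 -24.08] q [-0.623  0.5    2.172  2.707  0.339 -1.302] F [ 0.1  0.1 -0.6] w 0.546 g 20.0
```

Call:
move_arm(commands=[0,0,1,0,0,0,1,0,0,1,0,0,0,1,0,0,1,0,0,0,1,0,0,1,0,0,0,1,0,0,1,0,0,0,1,0,0,1,0,0,0,1,0,0,1,0,0,0,1,0,0,1,0,0,0,1,0,0,1,0,0,0,1,0,0,1,0,0,0,1,0,0,1,0,0,0,1,0,0,1,0,0,0,1,0,0,1,0,0,0,1,0,0,1,0,0,0,1,0,0,1,0,0,0,1,0,0,1,0,0,0,1,0,0,1,0,0,0,1,0,0,1,0,0,0,1,0,0,1,0,0,0,1,0,0,1,0,0,0,1])

```text
time_s: 16.65
ee_pos: [0.5506, -0.2615, 0.1329]
tool_rot: [-2.815, 0.728, -3.095]
force: [0.1, -0.3, -1.1]
width: 0.548
grip_force: 20.0
```

Call:
move_arm(commands=[0,0,1,0,0,0,1,0,0,1,0,0,0,1,0,0,0.5,0,0,0,1,0,0,0,0,0,0,1])

```text
time_s: 17.05
ee_pos: [0.5506, -0.2615, 0.133]
tool_rot: [-3.141, 0.786, 2.718]
force: [0.1, 0.2, -1.3]
width: 0.547
grip_force: 20.0
```

Run:
```python
from h import *
s=log(); jt=np.array(json.load(open("jt1.json"))); q0=np.array(s["joints"])
X,Rt=place(jt,-.08,.1,dx=-.05); q1,e=IK(P0,X,Rt,q0); o,c=qpath(q0,q1,20); 
print("mouth z start",(s["ee_pos"]+tool(s).apply(jt[0]+.085*jt[1]))[2])
pr(o,1)
X2,R2=place(jt,0,.1); plan(X2,R2,(X,Rt))
```

```text
t 17.1 pos [ 0.5506 -0.2615  0.133 ] rot [-179.97   45.02  155.76] q [-0.623  0.505  2.173  2.71   0.342  1.838] F [ 0.1  0.2 -1.3] w 0.547 g 20.0
max [0.15 0.01 0.14 0.11 0.44 0.13] zmin 0.132 end [0.4935 0.0596 0.1376]
mouth z start 0.09541744756489354
-0.14, 0, -0.12, 0.1, 0.44, -0.09, 1, -0.15, 0, -0.13, 0.11, 0.44, -0.09, 1, -0.14, 0, -0.12, 0.1, 0.44, -0.1, 1, -0.14, 0, -0.13, 0.1, 0.42, -0.09, 1, -0.14, 0, -0.13, 0.11, 0.42, -0.1, 1, -0.13, 0, -0.12, 0.1, 0.42, -0.1, 1, -0.14, 0.01, -0.13, 0.1, 0.41, -0.1, 1, -0.13, -0, -0.12, 0.11, 0.4, -0.1, 1, -0.13, -0, -0.13, 0.1, 0.4, -0.11, 1, -0.13, -0, -0.13, 0.1, 0.39, -0.1, 1, -0.13, 0, -0.13, 0.11, 0.38, -0.11, 1, -0.12, 0, -0.13, 0.1, 0.38, -0.11, 1, -0.13, 0, -0.12, 0.1, 0.37, -0.11, 1, -0.12, 0.01, -0.13, 0.11, 0.37, -0.11, 1, -0.12, -0, -0.13, 0.1, 0.36, -0.12, 1, -0.12, 0, -0.14, 0.1, 0.36, -0.12, 1, -0.12, 0, -0.13, 0.1, 0.34, -0.11, 1, -0.12, 0, -0.13, 0.1, 0.34, -0.12, 1, -0.11, 0.01, -0.13, 0.1, 0.34, -0.13, 1, -0.11, -0, -0.14, 0.1, 0.33, -0.12, 1
turn [0. 0. 0.] shift [-0.88  2.    0.88]
```

Call:
move_arm(commands=[-0.14,0,-0.12,0.1,0.44,-0.09,1,-0.15,0,-0.13,0.11,0.44,-0.09,1,-0.14,0,-0.12,0.1,0.44,-0.1,1,-0.14,0,-0.13,0.1,0.42,-0.09,1,-0.14,0,-0.13,0.11,0.42,-0.1,1,-0.13,0,-0.12,0.1,0.42,-0.1,1,-0.14,0.01,-0.13,0.1,0.41,-0.1,1,-0.13,0,-0.12,0.11,0.4,-0.1,1,-0.13,0,-0.13,0.1,0.4,-0.11,1,-0.13,0,-0.13,0.1,0.39,-0.1,1,-0.13,0,-0.13,0.11,0.38,-0.11,1,-0.12,0,-0.13,0.1,0.38,-0.11,1,-0.13,0,-0.12,0.1,0.37,-0.11,1,-0.12,0.01,-0.13,0.11,0.37,-0.11,1,-0.12,0,-0.13,0.1,0.36,-0.12,1,-0.12,0,-0.14,0.1,0.36,-0.12,1,-0.12,0,-0.13,0.1,0.34,-0.11,1,-0.12,0,-0.13,0.1,0.34,-0.12,1,-0.11,0.01,-0.13,0.1,0.34,-0.13,1,-0.11,0,-0.14,0.1,0.33,-0.12,1])

```text
time_s: 19.05
ee_pos: [0.4929, 0.0604, 0.1381]
tool_rot: [-3.138, 0.786, -3.052]
force: [-0.3, 0.1, -1.7]
width: 0.549
grip_force: 20.0
```

Call:
move_arm(commands=[0,0,0,-0.17,0.4,0.17,1,0,0,0,-0.17,0.4,0.17,1,0,0,0,-0.18,0.4,0.18,1,0,0,0,-0.18,0.4,0.18,1,0,0,0,-0.18,0.4,0.18,1,0,0,0,0,0,0,1])

```text
time_s: 19.65
ee_pos: [0.5371, 0.1456, 0.1383]
tool_rot: [-3.139, 0.787, -3.052]
force: [-0.6, 1.0, -0.5]
width: 0.547
grip_force: 20.0
```

Run:
```python
from h import *
s=log(); jt=np.array(json.load(open("jt1.json")))
plan(*place(jt,0,.1)); plan(*place(jt,0,.016),place(jt,0,.1))
c=env.capture("top"); P=cloud(c).reshape(-1,3); P=P[~np.isnan(P[:,0])]
c2=env.capture("scene"); print(np.round(jars(c2),3).tolist()); save(c2,"peg1")
```

```text
t 19.6 pos [0.5371 0.1456 0.1383] rot [-179.83   45.11 -174.85] q [0.216 0.474 2.281 3.377 0.406 1.443] F [-0.6  1.  -0.5] w 0.547 g 20.0
turn [0.01 0.01 0.03] shift [ 0.03 -0.05 -0.  ]
turn [0. 0. 0.] shift [ 1.48 -0.    1.48]
[[0.517, -0.381, -11.439, 86.482, 50.86, 0.051]]
```

View pics/peg1.png

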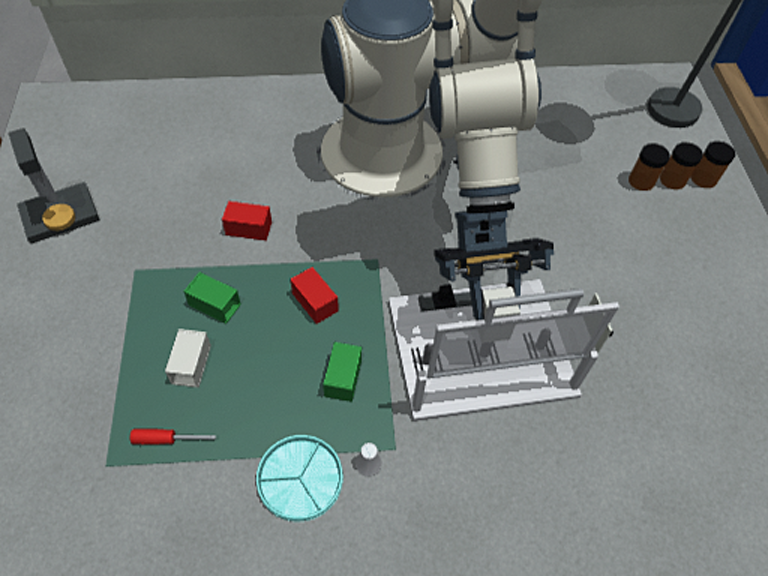

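Call:
move_arm(commands=[0,0,0,0.03,-0.05,0,1,0,0,0,0.2,0,0.2,1,0,0,0,0.2,0,0.2,1,0,0,0,0.2,0,0.2,1,0,0,0,0.2,0,0.2,1,0,0,0,0.2,0,0.2,1,0,0,0,0.2,0,0.2,1,0,0,0,0.15,0,0.15,1,0,0,0,0,0,0,1])

```text
time_s: 20.65
ee_pos: [0.5351, 0.1403, 0.0594]
tool_rot: [-3.139, 0.783, -3.055]
force: [0.3, -0.2, -0.8]
width: 0.548
grip_force: 20.0
```

Run:
```python
from h import *
s=log(); jt=np.array(json.load(open("jt1.json")))
plan(*place(jt,0,.015))
```

```text
t 20.6 pos [0.5351 0.1403 0.0594] rot [-179.83   44.88 -175.07] q [0.203 0.733 2.347 3.271 0.722 1.557] F [ 0.3 -0.2 -0.8] w 0.548 g 20.0
turn [-0.01 -0.02  0.01] shift [0.09 0.08 0.15]
```

Call:
move_arm(commands=[-0.01,-0.03,0.01,0.03,0.04,0.05,1,0,0,0,0.03,0.04,0.05,1,0,0,0,0.03,0,0.03,1,0,0,0,0.02,0,0.02,1,0,0,0,0,0,0,1])

```text
time_s: 21.15
ee_pos: [0.5366, 0.1444, 0.0533]
tool_rot: [-3.141, 0.79, -3.056]
force: [0.0, 0.4, -0.9]
width: 0.548
grip_force: 20.0
```

Run:
```python
from h import *
s=log(); jt=np.array(json.load(open("jt1.json")))
plan(*place(jt,0,.015))
```

```text
t 21.1 pos [0.5366 0.1444 0.0533] rot [-179.99   45.26 -175.12] q [0.213 0.758 2.347 3.275 0.753 1.564] F [ 0.   0.4 -0.9] w 0.548 g 20.0
turn [0.01 0.03 0.01] shift [ 0.02 -0.02  0.01]
```

Call:
move_arm(commands=[0,0,0,0.03,0,0.03,1,0,0,0,0.02,0,0.02,1,0,0,0,0,0,0,1])

```text
time_s: 21.45
ee_pos: [0.5372, 0.1444, 0.0518]
tool_rot: [-3.142, 0.793, -3.057]
force: [-6.0, -0.3, 17.7]
width: 0.547
grip_force: 20.0
```

Call:
move_arm(commands=[0,0,0,0,0,0,0.2,0,0,0,0,0,0,0,0,0,0,0,0,0,0,0,0,0,0,0,0,0,0,0,0,0,0,0,0,0,0,0,0,0,-0.4,0,0,0,0,0,0,-0.7,0,0,0,0,0,0,-0.7,0,0,0,0,0,0,-0.7,0,0,0,0,0,0,0,0])

```text
time_s: 22.45
ee_pos: [0.4624, 0.1379, 0.1229]
tool_rot: [-3.141, 0.789, -3.056]
force: [0.9, -0.2, -0.5]
width: 0.996
grip_force: 0.0
```

Run:
```python
from h import *
s=log()
for n in("top","scene"):
    c=env.capture(n); print(n,np.round(jars(c),3).tolist())
    P=cloud(c); W=P[white(c)]; q=W-np.array([*O,0]); X=np.cos(YAW)*q[:,0]+np.sin(YAW)*q[:,1]; Y=-np.sin(YAW)*q[:,0]+np.cos(YAW)*q[:,1]
    t=(abs(X)<.05)&(abs(Y)<.05)&(W[:,2]>.09)&(W[:,2]<.125); print("jar top",t.sum(),np.round(np.c_[X,Y,W[:,2]][t].mean(0),4),np.round(np.ptp(np.c_[X,Y,W[:,2]][t],axis=0),4)); save(c,n+"_p1")
```

```text
t 22.4 pos [0.4624 0.1379 0.1229] rot [-179.98   45.21 -175.09] q [0.253 0.547 2.485 3.331 0.681 1.541] F [ 0.9 -0.2 -0.5] w 0.996 g 0.0
top [[0.517, -0.384, -11.113, 85.837, 49.811, 0.05]]
jar top 470 [-0.0003  0.0006  0.1002] [0.0514 0.0506 0.0152]
scene [[0.517, -0.381, -11.439, 86.482, 50.86, 0.051]]
jar top 18 [-0.0239  0.0015  0.1017] [0.0043 0.0472 0.0042]
```

Run:
```python
from h import *
s=log(); q0=np.array(s["joints"])
yw=-11.2; g=jgrasp(.517,-.3825,yw); Rt=orient(yw,45,-90); x=tcp(g,Rt)
q1,e=IK(P0,x,Rt,np.array([-1.02,.81,2.04,2.02,.62,1.96])); print(e<1e-3,np.round(q1,2)); q2,e=IK(P0,x+[0,0,.09],Rt,q1); print(e<1e-3,np.round(q2,2))
o,c=qpath(q0,q2,30); o,c=qpath(q0,q2,20);pr(o); plan(x,Rt,c)
```

```text
t 22.6 pos [0.4655 0.1384 0.1218] rot [ 180.     45.34 -175.12] q [0.252 0.552 2.48  3.33  0.683 1.542] F [0.2 0.7 0.8] w 1.001 g 0.0
True [-1.02  0.8   2.04  2.02  0.61  1.96]
True [-1.02  0.6   2.01  1.67  0.55  2.38]
max [0.15 0.1  0.11 0.25 0.65 0.21] zmin 0.11 end [ 0.5223 -0.3836  0.1103]
max [0.22 0.15 0.17 0.37 0.97 0.31] zmin 0.111 end [ 0.5223 -0.3836  0.1108]
-0.06, -0.11, 0.17, -0.37, -0.26, 0.31, 0, -0.06, -0.11, 0.15, -0.35, -0.31, 0.29, 0, -0.03, -0.1, 0.14, -0.34, -0.36, 0.28, 0, -0.03, -0.09, 0.12, -0.33, -0.41, 0.25, 0, -0.01, -0.09, 0.1, -0.3, -0.47, 0.22, 0, 0.01, -0.07, 0.1, -0.27, -0.51, 0.2, 0, 0.02, -0.06, 0.08, -0.26, -0.55, 0.17, 0, 0.03, -0.05, 0.07, -0.22, -0.61, 0.13, 0, 0.05, -0.04, 0.06, -0.19, -0.64, 0.11, 0, 0.07, -0.03, 0.05, -0.16, -0.69, 0.07, 0, 0.08, -0.01, 0.04, -0.12, -0.72, 0.04, 0, 0.1, 0.01, 0.03, -0.08, -0.77, 0.01, 0, 0.11, 0.02, 0.03, -0.04, -0.8, -0.03, 0, 0.13, 0.04, 0.03, 0.01, -0.82, -0.06, 0, 0.15, 0.06, 0.02, 0.06, -0.86, -0.09, 0, 0.16, 0.07, 0.02, 0.1, -0.89, -0.13, 0, 0.17, 0.09, 0.02, 0.16, -0.91, -0.15, 0, 0.19, 0.11, 0.03, 0.22, -0.94, -0.18, 0, 0.2, 0.12, 0.03, 0.27, -0.95, -0.2, 0, 0.22, 0.15, 0.03, 0.32, -0.97, -0.23, 0
turn [-0. -0. -0.] shift [1.59 0.   1.6 ]
```

Call:
move_arm(commands=[0,0,0,-0.28,-0.3,-0.28,0,0,0,0,-0.28,-0.3,-0.28,0,0,0,0,-0.28,-0.3,-0.28,0,0,0,0,-0.28,-0.3,-0.28,0,0,0,0,0,-0.6,0,0,0,0,0,0,-0.6,0,0,0,0,0,0,0,0,0])

```text
time_s: 23.25
ee_pos: [0.4745, 0.0407, 0.1841]
tool_rot: [-3.14, 0.79, -3.057]
force: [0.5, 0.0, -0.7]
width: 0.999
grip_force: 0.0
```

Run:
```python
from h import *
s=log(); q0=np.array(s["joints"])
yw=-11.2; g=jgrasp(.517,-.3825,yw); Rt=orient(yw,45,-90); x=tcp(g,Rt)
q2,e=IK(P0,x+[0,0,.09],Rt,np.array([-1.02,.6,2.01,1.67,.55,2.38])); print(e<1e-3,np.round(q2,2))
o,c=qpath(q0,q2,20);pr(o); plan(x,Rt,c)
```

```text
t 23.2 pos [0.4745 0.0407 0.1841] rot [-179.91   45.26 -175.18] q [-0.177  0.277  2.431  2.634  0.384  1.861] F [ 0.5  0.  -0.7] w 0.999 g 0.0
True [-1.02  0.6   2.01  1.67  0.55  2.38]
max [0.08 0.06 0.08 0.24 0.62 0.23] zmin 0.111 end [ 0.5223 -0.3837  0.1106]
0.08, -0.05, 0.07, -0.21, -0.42, 0.23, 0, 0.08, -0.05, 0.07, -0.19, -0.43, 0.22, 0, 0.08, -0.04, 0.06, -0.16, -0.45, 0.22, 0, 0.07, -0.04, 0.07, -0.15, -0.47, 0.21, 0, 0.08, -0.03, 0.06, -0.12, -0.48, 0.2, 0, 0.07, -0.02, 0.07, -0.11, -0.5, 0.19, 0, 0.08, -0.02, 0.06, -0.08, -0.51, 0.18, 0, 0.07, -0.02, 0.07, -0.05, -0.53, 0.17, 0, 0.08, -0.01, 0.06, -0.04, -0.53, 0.16, 0, 0.07, 0, 0.06, -0.01, -0.55, 0.14, 0, 0.07, 0.01, 0.07, 0.02, -0.56, 0.14, 0, 0.07, 0.01, 0.07, 0.03, -0.57, 0.12, 0, 0.07, 0.01, 0.06, 0.07, -0.57, 0.1, 0, 0.07, 0.02, 0.07, 0.08, -0.59, 0.09, 0, 0.07, 0.03, 0.07, 0.11, -0.59, 0.08, 0, 0.07, 0.04, 0.07, 0.14, -0.6, 0.06, 0, 0.07, 0.04, 0.08, 0.16, -0.6, 0.05, 0, 0.06, 0.05, 0.07, 0.19, -0.61, 0.04, 0, 0.07, 0.05, 0.08, 0.21, -0.61, 0.02, 0, 0.07, 0.06, 0.08, 0.24, -0.62, 0, 0
turn [-0.  0.  0.] shift [1.59 0.   1.59]
```

Call:
move_arm(commands=[0.08,-0.05,0.07,-0.21,-0.42,0.23,0,0.08,-0.05,0.07,-0.19,-0.43,0.22,0,0.08,-0.04,0.06,-0.16,-0.45,0.22,0,0.07,-0.04,0.07,-0.15,-0.47,0.21,0,0.08,-0.03,0.06,-0.12,-0.48,0.2,0,0.07,-0.02,0.07,-0.11,-0.5,0.19,0,0.08,-0.02,0.06,-0.08,-0.51,0.18,0,0.07,-0.02,0.07,-0.05,-0.53,0.17,0,0.08,-0.01,0.06,-0.04,-0.53,0.16,0,0.07,0,0.06,-0.01,-0.55,0.14,0,0.07,0.01,0.07,0.02,-0.56,0.14,0,0.07,0.01,0.07,0.03,-0.57,0.12,0,0.07,0.01,0.06,0.07,-0.57,0.1,0,0.07,0.02,0.07,0.08,-0.59,0.09,0,0.07,0.03,0.07,0.11,-0.59,0.08,0,0.07,0.04,0.07,0.14,-0.6,0.06,0,0.07,0.04,0.08,0.16,-0.6,0.05,0,0.06,0.05,0.07,0.19,-0.61,0.04,0,0.07,0.05,0.08,0.21,-0.61,0.02,0,0.07,0.06,0.08,0.24,-0.62,0,0])

```text
time_s: 25.25
ee_pos: [0.5229, -0.3813, 0.1096]
tool_rot: [3.14, 0.786, 2.946]
force: [0.7, 1.1, 0.4]
width: 0.996
grip_force: 0.0
```

Run:
```python
from h import *
s=log()
for n in("top","scene"):
    c=env.capture(n); print(n,np.round(jars(c),3).tolist()); 
save(c,"j2")
yw=-11.2; Rt=orient(yw,45,-90); x=tcp(jgrasp(.517,-.3825,yw),Rt); c=plan(x+[0,0,.04],Rt); plan(x,Rt,c)
```

```text
t 25.2 pos [ 0.5229 -0.3813  0.1096] rot [179.89  45.03 168.79] q [-1.013  0.598  2.01   1.679  0.548  2.369] F [0.7 1.1 0.4] w 0.996 g 0.0
top []
scene [[0.517, -0.382, -11.439, 85.349, 50.86, 0.051]]
turn [-0.    0.   -0.01] shift [ 0.86 -0.01  0.86]
turn [0. 0. 0.] shift [ 0.71 -0.    0.71]
```

View pics/j2.png

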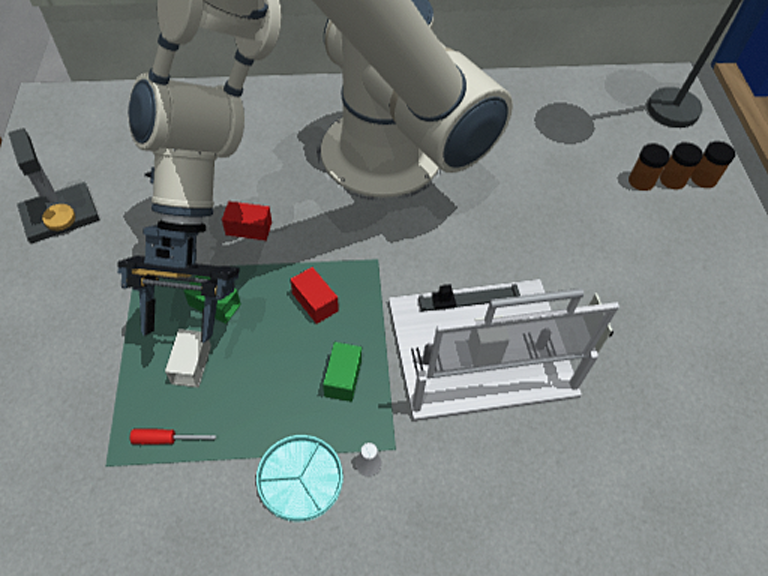

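```bash
python3 - <<'E'
from h import *
yw=np.radians(-11.2); m=np.array([np.cos(yw),np.sin(yw)]); n=np.array([-m[1],m[0]])
for nm in("scene",):
    c=env.capture(nm); a=c["color"].astype(int); P=cloud(c); k=(a[...,1]>a[...,0]+40)&(a[...,1]>a[...,2]+40)&(P[...,1]<-.2)&(P[...,2]>.0)
    q=P[k]; d=q[:,:2]-np.array([.517,-.3825]); u=np.c_[d@m,d@n,q[:,2]]
    t=u[:,2]>.035; print(t.sum(),"along",np.round(np.percentile(u[t,0],[1,99]),3),"across",np.round(np.percentile(u[t,1],[1,99]),3))
    h=cv2.convexHull((u[t][:,:2]*1000).astype(np.float32))[:,0]; print(np.round(h[::3]).tolist())
E
python3 - <<'E'
import cv2,sys
sys.path.insert(0,'.')
a=cv2.imread('pics/top0.png')
from h import *
# green top face from the first top picture, z=.05
c=env.capture("top"); b=cv2.resize(a,(512,384)).astype(int)
k=(b[...,1]>b[...,2]+60)&(b[...,1]>b[...,0]+60); k[:, :330]=0
r,cc=np.nonzero(k); q=world(c,r,cc,z=.05)
yw=np.radians(-11.2); m=np.array([np.cos(yw),np.sin(yw)]); n=np.array([-m[1],m[0]]); d=q[:,:2]-np.array([.517,-.3825])
(rx)=cv2.minAreaRect((np.c_[d@m,d@n]*1000).astype(np.float32)); print(rx,cv2.boxPoints(rx))
E
```

```text
98 along [-0.157 -0.096] across [-0.029  0.057]
[[-93.0, 40.0], [-139.0, 57.0], [-145.0, -22.0]]
((-130.05950927734375, 11.239280700683594), (87.86251831054688, 45.65751266479492), 69.20327758789062) [[-166.99883   -21.72425 ]
 [-124.316086  -37.935112]
 [ -93.12019    44.202812]
 [-135.80293    60.413673]]
```

Run:
```python
from h import *
yw=-11.3; Rt=orient(yw,45,-90); x=tcp(jgrasp(.517,-.3825,yw,0.,.036),Rt); print(x); c=plan(x+[0,0,.04],Rt); plan(x,Rt,c)
```

```text
[ 0.53017459 -0.38513254  0.02256497]
turn [0.02 0.   0.01] shift [ 0.69 -0.08  0.98]
turn [0. 0. 0.] shift [ 0.71 -0.    0.71]
```

Call:
move_arm(commands=[0.02,0,0.01,0.23,-0.03,0.33,0,0,0,0,0.23,-0.03,0.33,0,0,0,0,0.23,-0.02,0.32,0,0,0,0,0.18,0,0.18,0,0,0,0,0.18,0,0.18,0,0,0,0,0.18,0,0.18,0,0,0,0,0.17,0,0.17,0,0,0,0,0,0,0,0])

```text
time_s: 26.25
ee_pos: [0.5301, -0.3842, 0.0219]
tool_rot: [3.141, 0.784, 2.945]
force: [0.4, 0.7, 0.1]
width: 0.994
grip_force: 0.0
```

Run:
```python
from h import *
s=log(); print(np.round(jars(env.capture("scene")),3).tolist())
yw=-11.3; Rt=orient(yw,45,-90); x=tcp(jgrasp(.517,-.3825,yw,0.,.036),Rt); plan(x,Rt)
```

```text
t 26.2 pos [ 0.5301 -0.3842  0.0219] rot [179.96  44.94 168.75] q [-1.001  0.797  2.022  2.011  0.598  1.989] F [0.4 0.7 0.1] w 0.994 g 0.0
[[0.517, -0.381, -11.439, 86.107, 50.86, 0.051]]
turn [ 0.01 -0.    0.01] shift [-0.   -0.02  0.  ]
```

Call:
move_arm(commands=[0,0,0,0,0,0,1,0,0,0,0,0,0,1,0,0,0,0,0,0,1,0,0,0,0,0,0,1,0,0,0,0,0,0,1,0,0,0,0,0,0,1])

```text
time_s: 26.9
ee_pos: [0.5297, -0.3858, 0.0232]
tool_rot: [-3.14, 0.786, 2.946]
force: [-1.8, -0.1, 1.6]
width: 0.551
grip_force: 20.0
```

Run:
```python
from h import *
s=log(); J=jars(env.capture("scene")); print(np.round(J,3).tolist())
jt=jar_in_tool(s,.517,-.3830,-11.3); print(np.round(jt,4).tolist()); json.dump(np.array(jt).tolist(),open("jt2.json","w"))
for dz in(.09,.12): q,e=IK(P0,s["ee_pos"]+[0,0,dz],tool(s),np.array(s["joints"])); print(e<1e-3,np.round(q,2))
```

```text
t 26.9 pos [ 0.5297 -0.3858  0.0232] rot [-179.92   45.02  168.78] q [-1.004  0.795  2.021  2.008  0.598  1.991] F [-1.8 -0.1  1.6] w 0.551 g 20.0
[[0.517, -0.382, -11.439, 85.749, 50.653, 0.051]]
[[0.038, 0.0003, -0.0406], [-0.7068, -0.0004, 0.7074]]
True [-1.    0.59  1.99  1.65  0.54  2.41]
True [-1.    0.53  1.97  1.51  0.54  2.57]
```

Call:
move_arm(commands=[0,0,0,-0.2,0,-0.2,1,0,0,0,-0.3,0,-0.3,1,0,0,0,-0.3,0,-0.3,1,0,0,0,-0.3,0,-0.3,1,0,0,0,-0.3,0,-0.3,1,0,0,0,-0.3,0,-0.3,1,0,0,0,-0.3,0,-0.3,1,0,0,0,0,0,0,1])

```text
time_s: 27.75
ee_pos: [0.5301, -0.3861, 0.1381]
tool_rot: [-3.138, 0.787, 2.948]
force: [0.4, -0.2, -1.9]
width: 0.544
grip_force: 20.0
```

Call:
move_arm(commands=[0,0,-1,0,0,0,1,0,0,-1,0,0,0,1,0,0,-1,0,0,0,1,0,0,-1,0,0,0,1,0,0,-1,0,0,0,1,0,0,-1,0,0,0,1,0,0,-1,0,0,0,1,0,0,-1,0,0,0,1,0,0,-1,0,0,0,1,0,0,-1,0,0,0,1,0,0,-1,0,0,0,1,0,0,-1,0,0,0,1,0,0,-1,0,0,0,1,0,0,-1,0,0,0,1,0,0,-1,0,0,0,1,0,0,-1,0,0,0,1,0,0,-1,0,0,0,1,0,0,-1,0,0,0,1,0,0,-1,0,0,0,1,0,0,-1,0,0,0,1])

```text
time_s: 29.75
ee_pos: [0.5295, -0.3854, 0.1351]
tool_rot: [-2.818, -0.728, -0.664]
force: [-0.4, -0.2, -1.3]
width: 0.546
grip_force: 20.0
```

Call:
move_arm(commands=[0,0,-1,0,0,0,1,0,0,-1,0,0,0,1,0,0,-0.5,0,0,0,1,0,0,0,0,0,0,1])

```text
time_s: 30.15
ee_pos: [0.5295, -0.3854, 0.1352]
tool_rot: [3.14, -0.785, -0.195]
force: [-0.8, 0.4, -2.3]
width: 0.546
grip_force: 20.0
```

```bash
sed -i 's/def place(jt,peg_y,zm,az=4.8,dx=0.)/def place(jt,peg_y,zm,az=4.8,dx=0.,roll=-90)/; s/Rt=orient(az,45,-90); tgt/Rt=orient(az,45,roll); tgt/' h.py
python3 - <<'E'
from h import *
s=log(); jt=np.array(json.load(open("jt2.json"))); q0=np.array(s["joints"])
print("mouth z start",(s["ee_pos"]+tool(s).apply(jt[0]+.085*jt[1])))
X,Rt=place(jt,-.12,.1,dx=-.05,roll=90); q1,e=IK(P0,X,Rt,q0*.5+.5*np.array([-.1,.47,2.4,2.9,.5,-1.5])); print(e<1e-3,np.round(q1,2)); o,c=qpath(q0,q1,20); pr(o,1)
X2,R2=place(jt,-.105,.1,roll=90); print(Rt.apply(jt[1])); plan(X2,R2,(X,Rt))
for zz in (.1,.015):q1,e=IK(P0,place(jt,-.105,zz,roll=90)[0],R2,q1); print(e<1e-3,np.round(q1,2))
E
```

```text
t 30.1 pos [ 0.5295 -0.3854  0.1352] rot [179.91 -44.96 -11.16] q [-1.004  0.547  1.976  1.548  0.535 -0.611] F [-0.8  0.4 -2.3] w 0.546 g 20.0
mouth z start [ 0.52759078 -0.38533354  0.10576252]
True [-0.25  0.51  2.47  2.73  0.63 -1.48]
max [0.17 0.1  0.12 0.23 0.71 0.18] zmin 0.13 end [0.4945 0.0191 0.1296]
0.17, 0.08, -0.05, 0.12, -0.71, 0.09, 1, 0.16, 0.08, -0.05, 0.09, -0.69, 0.08, 1, 0.15, 0.06, -0.05, 0.08, -0.67, 0.07, 1, 0.14, 0.06, -0.05, 0.05, -0.65, 0.06, 1, 0.13, 0.05, -0.05, 0.03, -0.63, 0.05, 1, 0.12, 0.03, -0.05, 0.01, -0.62, 0.04, 1, 0.11, 0.03, -0.05, -0.01, -0.59, 0.02, 1, 0.09, 0.02, -0.05, -0.03, -0.57, 0, 1, 0.09, 0.02, -0.05, -0.05, -0.56, -0.01, 1, 0.07, -0, -0.06, -0.07, -0.53, -0.02, 1, 0.07, -0.01, -0.06, -0.09, -0.51, -0.04, 1, 0.06, -0.02, -0.06, -0.1, -0.49, -0.06, 1, 0.04, -0.02, -0.07, -0.13, -0.46, -0.07, 1, 0.04, -0.04, -0.07, -0.14, -0.45, -0.08, 1, 0.03, -0.05, -0.08, -0.15, -0.42, -0.11, 1, 0.02, -0.05, -0.09, -0.18, -0.4, -0.12, 1, 0.01, -0.07, -0.09, -0.19, -0.37, -0.13, 1, -0, -0.07, -0.1, -0.2, -0.35, -0.15, 1, -0.01, -0.08, -0.1, -0.22, -0.33, -0.16, 1, -0.01, -0.1, -0.12, -0.23, -0.3, -0.18, 1
[ 3.62012921e-04  3.86468029e-04 -9.99999860e-01]
turn [0. 0. 0.] shift [ 0.88 -0.37  0.88]
True [-0.15  0.5   2.34  2.79  0.49 -1.42]
True [-0.15  0.8   2.4   2.93  0.84 -1.59]
```

Call:
move_arm(commands=[0.17,0.08,-0.05,0.12,-0.71,0.09,1,0.16,0.08,-0.05,0.09,-0.69,0.08,1,0.15,0.06,-0.05,0.08,-0.67,0.07,1,0.14,0.06,-0.05,0.05,-0.65,0.06,1,0.13,0.05,-0.05,0.03,-0.63,0.05,1,0.12,0.03,-0.05,0.01,-0.62,0.04,1,0.11,0.03,-0.05,-0.01,-0.59,0.02,1,0.09,0.02,-0.05,-0.03,-0.57,0,1,0.09,0.02,-0.05,-0.05,-0.56,-0.01,1,0.07,0,-0.06,-0.07,-0.53,-0.02,1,0.07,-0.01,-0.06,-0.09,-0.51,-0.04,1,0.06,-0.02,-0.06,-0.1,-0.49,-0.06,1,0.04,-0.02,-0.07,-0.13,-0.46,-0.07,1,0.04,-0.04,-0.07,-0.14,-0.45,-0.08,1,0.03,-0.05,-0.08,-0.15,-0.42,-0.11,1,0.02,-0.05,-0.09,-0.18,-0.4,-0.12,1,0.01,-0.07,-0.09,-0.19,-0.37,-0.13,1,0,-0.07,-0.1,-0.2,-0.35,-0.15,1,-0.01,-0.08,-0.1,-0.22,-0.33,-0.16,1,-0.01,-0.1,-0.12,-0.23,-0.3,-0.18,1])

```text
time_s: 32.15
ee_pos: [0.4944, 0.0191, 0.1299]
tool_rot: [-3.14, -0.784, 0.08]
force: [0.0, 0.5, -0.9]
width: 0.548
grip_force: 20.0
```

Run:
```python
from h import *
s=log(); jt=np.array(json.load(open("jt2.json")))
plan(*place(jt,-.105,.1,roll=90))
```

```text
t 32.1 pos [0.4944 0.0191 0.1299] rot [-179.92  -44.93    4.61] q [-0.25   0.506  2.464  2.736  0.624 -1.474] F [ 0.   0.5 -0.9] w 0.548 g 20.0
turn [ 0.01  0.01 -0.02] shift [ 0.88 -0.37  0.89]
```

Call:
move_arm(commands=[0.01,0.01,-0.02,0.22,-0.09,0.22,1,0,0,0,0.22,-0.09,0.22,1,0,0,0,0.22,-0.09,0.22,1,0,0,0,0.22,-0.1,0.23,1,0,0,0,0,0,0,1])

```text
time_s: 32.65
ee_pos: [0.545, 0.0382, 0.1303]
tool_rot: [-3.142, -0.788, 0.085]
force: [0.6, 0.7, -1.2]
width: 0.545
grip_force: 20.0
```

Run:
```python
from h import *
s=log(); jt=np.array(json.load(open("jt2.json")))
c=plan(*place(jt,-.105,.1,roll=90)); plan(*place(jt,-.105,.022,roll=90),c)
c=env.capture("top"); P=cloud(c); W=P[white(c)]; q=W-np.array([*O,0]); X=np.cos(YAW)*q[:,0]+np.sin(YAW)*q[:,1]; Y=-np.sin(YAW)*q[:,0]+np.cos(YAW)*q[:,1]
for z0,z1,y in((.09,.12,0),(.165,.2,-.105)):
    t=(abs(X)<.05)&(abs(Y-y)<.04)&(W[:,2]>z0)&(W[:,2]<z1); print(t.sum(),np.round(np.c_[X,Y,W[:,2]][t].mean(0),4),np.round(np.ptp(np.c_[X,Y,W[:,2]][t],axis=0),4))
```

```text
t 32.6 pos [0.545  0.0382 0.1303] rot [-180.    -45.16    4.89] q [-0.146  0.498  2.333  2.789  0.489 -1.421] F [ 0.6  0.7 -1.2] w 0.545 g 20.0
turn [-0.01 -0.02  0.01] shift [-0.05  0.   -0.02]
turn [0. 0. 0.] shift [-1.38 -0.    1.38]
352 [0.0045 0.0038 0.1002] [0.051  0.0505 0.0136]
536 [ 0.0012 -0.1056  0.185 ] [0.0516 0.0507 0.0188]
```

Call:
move_arm(commands=[0,-0.02,0,-0.05,0,-0.02,1,0,0,0,-0.2,0,0.2,1,0,0,0,-0.2,0,0.2,1,0,0,0,-0.2,0,0.2,1,0,0,0,-0.2,0,0.2,1,0,0,0,-0.2,0,0.2,1,0,0,0,-0.2,0,0.2,1,0,0,0,-0.18,0,0.18,1,0,0,0,0,0,0,1])

```text
time_s: 33.6
ee_pos: [0.5406, 0.0372, 0.0499]
tool_rot: [3.142, -0.781, 0.085]
force: [1.6, -0.8, -1.7]
width: 0.547
grip_force: 20.0
```

Run:
```python
from h import *
s=log(); jt=np.array(json.load(open("jt2.json")))
c=plan(*place(jt,-.105,.015,roll=90))
```

```text
t 33.6 pos [0.5406 0.0372 0.0499] rot [180.   -44.76   4.88] q [-0.149  0.783  2.4    2.916  0.821 -1.584] F [ 1.6 -0.8 -1.7] w 0.547 g 20.0
turn [-0.01  0.03  0.01] shift [-0.05 -0.01  0.14]
```

Call:
move_arm(commands=[-0.01,0.03,0,-0.02,0,0.05,1,0,0,0,-0.02,0,0.05,1,0,0,0,-0.02,0,0.04,1,0,0,0,-0.02,0,0.02,1,0,0,0,0,0,0,1])

```text
time_s: 34.1
ee_pos: [0.5444, 0.0378, 0.0453]
tool_rot: [3.139, -0.791, 0.087]
force: [-1.9, -0.6, 7.5]
width: 0.544
grip_force: 20.0
```

Run:
```python
from h import *
s=log(); jt=np.array(json.load(open("jt2.json")))
c=plan(*place(jt,-.105,.015,roll=90))
```

```text
t 34.1 pos [0.5444 0.0378 0.0453] rot [179.84 -45.29   4.99] q [-0.146  0.806  2.398  2.926  0.852 -1.593] F [-1.9 -0.6  7.5] w 0.544 g 20.0
turn [ 0.   -0.04  0.02] shift [-0.04 -0.01 -0.01]
```

Call:
move_arm(commands=[0,0,0,0,0,0,0.2,0,0,0,0,0,0,0,0,0,0,0,0,0,0,0,0,0,0,0,0,0,0,0,0,0,0,0,0,0,0,0,0,0,-0.4,0,0,0,0,0,0,-0.7,0,0,0,0,0,0,-0.7,0,0,0,0,0,0,-0.7,0,0,0,0,0.3,0,-0.3,0,0,0,0,0.3,0,-0.3,0,0,0,0,0.2,0,-0.2,0,0,0,0,0,0,0,0])

```text
time_s: 35.4
ee_pos: [0.4725, 0.032, 0.1624]
tool_rot: [3.137, -0.792, 0.088]
force: [1.3, -0.2, -0.2]
width: 1.0
grip_force: 0.0
```

Run:
```python
from h import *
s=log(); q0=np.array(s["joints"])
c=env.capture("top"); save(c,"jars2"); P=cloud(c); P=P[~np.isnan(P[...,0])&(P[...,2]>0)]; q=P-np.array([*O,0]); X=np.cos(YAW)*q[:,0]+np.sin(YAW)*q[:,1]; Y=-np.sin(YAW)*q[:,0]+np.cos(YAW)*q[:,1]
for y in (0,-.105):
    t=(abs(X)<.05)&(abs(Y-y)<.04)&(P[:,2]>.08)&(P[:,2]<.13); U=np.c_[X,Y,P[:,2]][t]; print(t.sum(),np.round(U.mean(0),4),np.round(np.percentile(U,[2,98],axis=0),4).tolist())
h=(X>-.14)&(X<-.1)&(abs(Y)<.14)&(P[:,2]>.045)&(P[:,2]<.075); print("grip",h.sum(),np.round(np.percentile(np.c_[X,Y,P[:,2]][h],[2,98],axis=0),4).tolist())
Rt=orient(4.8,60,90)
for y in(-.048,.062):
  for z in (.056,.13): reach(f"{y} {z}",rk(-.117,y,z),Rt,np.array([.03,.64,2.46,3.08,.47,-1.56]))
```

```text
t 35.4 pos [0.4725 0.032  0.1624] rot [179.75 -45.36   5.07] q [-0.22   0.373  2.478  2.702  0.521 -1.403] F [ 1.3 -0.2 -0.2] w 1.0 g 0.0
511 [-0.0013 -0.0002  0.099 ] [[-0.0245, -0.0242, 0.0838], [0.024, 0.025, 0.1042]]
491 [-0.0007 -0.1064  0.0995] [[-0.0241, -0.1306, 0.0848], [0.025, -0.0819, 0.1043]]Traceback (most recent call last):
  File "<stdin>", line 6, in <module>
    return _quantile_unchecked(
        a, q, axis, out, overwrite_input, method, keepdims, weights)
    return _ureduce(a,
                    func=_quantile_ureduce_func,
    ...<5 lines>...
                    overwrite_input=overwrite_input,
                    method=method)
    r = func(a, **kwargs)
    result = _quantile(arr,
                       quantiles=q,
    ...<2 lines>...
                       out=out,
                       weights=wgt)
    slices_having_nans = np.isnan(arr[-1, ...])
                                  ~~~^^^^^^^^^
IndexError: index -1 is out of bounds for axis 0 with size 0
```

View pics/jars2.png

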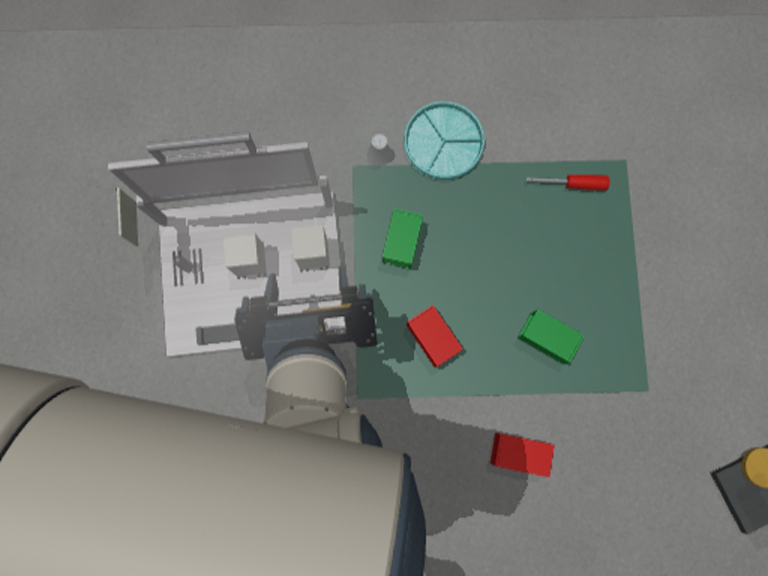

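Run:
```python
from h import *
s=log(); q0=np.array(s["joints"])
Rt=orient(4.8,60,90)
q=q0
for y in(-.0495,.062):
  for z in (.12,.060): q=reach(f"{y} {z}",rk(-.117,y,z),Rt,q)
q1=reach("up",rk(-.117,-.0495,.12),Rt,q0); o,c=qpath(q0,q1,12); pr(o,.45); plan(tcp(rk(-.117,-.0495,.06),Rt),Rt,c)
c=env.capture("scene"); P=cloud(c); P=P[~np.isnan(P[...,0])&(P[...,2]>0)]; q=P-np.array([*O,0]); X=np.cos(YAW)*q[:,0]+np.sin(YAW)*q[:,1]; Y=-np.sin(YAW)*q[:,0]+np.cos(YAW)*q[:,1]
h=(X>-.14)&(X<-.1)&(Y>-.12)&(Y<.14)
for y in np.arange(-.11,.13,.02):
    k=h&(abs(Y-y)<.01); print(round(y,2),k.sum(),np.round(np.percentile(P[k,2],[10,50,90]),3) if k.sum() else "")
```

```text
t 35.5 pos [0.4727 0.032  0.1616] rot [179.77 -45.32   5.05] q [-0.22   0.377  2.479  2.704  0.523 -1.405] F [ 1.6  0.3 -0.8] w 0.998 g 0.0
-0.0495 0.12 ok [0.43  0.084 0.104] [ 0.04  0.38  2.38  2.98  0.15 -1.45]
-0.0495 0.06 ok [0.43  0.084 0.044] [ 0.04  0.63  2.45  3.09  0.46 -1.56]
0.062 0.12 ERR 0.008 [0.42  0.195 0.104] [ 0.43  0.41  2.29  4.37  0.18 -2.49]
0.062 0.06 ok [0.42  0.195 0.044] [ 0.44  0.6   2.34  3.68  0.34 -1.78]
up ok [0.43  0.084 0.104] [ 0.04  0.38  2.38  2.98  0.15 -1.45]
max [0.02 0.17 0.01 0.15 0.16 0.06] zmin 0.104 end [0.4294 0.0838 0.1037]
-0.02, -0.16, -0, -0.13, -0.07, 0.06, 0.45, -0.02, -0.15, -0.01, -0.14, -0.08, 0.06, 0.45, -0.01, -0.16, 0, -0.13, -0.09, 0.06, 0.45, -0.01, -0.16, 0, -0.14, -0.09, 0.05, 0.45, -0, -0.15, 0, -0.13, -0.11, 0.05, 0.45, -0, -0.16, 0.01, -0.14, -0.11, 0.04, 0.45, -0, -0.16, -0, -0.14, -0.12, 0.05, 0.45, 0.01, -0.16, -0, -0.14, -0.13, 0.04, 0.45, 0.01, -0.16, 0, -0.14, -0.13, 0.03, 0.45, 0.01, -0.17, 0.01, -0.14, -0.15, 0.04, 0.45, 0.02, -0.16, -0, -0.15, -0.15, 0.03, 0.45, 0.02, -0.17, -0, -0.15, -0.16, 0.02, 0.45
turn [ 0.  0. -0.] shift [-0.75 -0.    1.3 ]
-0.11 173 [0.015 0.249 0.264]
-0.09 159 [0.015 0.032 0.264]
-0.07 157 [0.017 0.031 0.264]
-0.05 359 [0.032 0.217 0.261]
-0.03 214 [0.022 0.251 0.271]
-0.01 94 [0.017 0.022 0.189]
0.01 83 [0.016 0.022 0.024]
0.03 76 [0.017 0.022 0.026]
0.05 55 [0.018 0.021 0.024]
0.07 56 [0.019 0.023 0.026]
0.09 58 [0.019 0.025 0.032]
0.11 43 [0.014 0.017 0.019]
```

Run:
```python
from h import *
s=env.get_state(); q0=np.array(s["joints"])
Rt=orient(4.8,54,90)
q=q0
for y in(-.0495,0,.065):
  for z in (.11,.062): q=reach(f"{y} {z}",rk(-.117,y,z),Rt,q)
q1=reach("up",rk(-.117,-.0495,.115),Rt,q0); o,c=qpath(q0,q1,10); pr(o,.45); plan(tcp(rk(-.117,-.0495,.062),Rt),Rt,c)
```

```text
-0.0495 0.11 ok [0.431 0.084 0.095] [ 0.03  0.51  2.5   3.08  0.5  -1.56]
-0.0495 0.062 ok [0.431 0.084 0.047] [ 0.03  0.76  2.56  3.1   0.81 -1.58]
0 0.11 ok [0.427 0.133 0.095] [ 0.24  0.5   2.46  3.36  0.45 -1.64]
0 0.062 ok [0.427 0.133 0.047] [ 0.24  0.72  2.51  3.28  0.72 -1.55]
0.065 0.11 ok [0.422 0.198 0.095] [ 0.49  0.49  2.37  3.79  0.39 -1.86]
0.065 0.062 ok [0.422 0.198 0.047] [ 0.49  0.68  2.42  3.57  0.59 -1.6 ]
up ok [0.431 0.084 0.1  ] [ 0.03  0.49  2.49  3.07  0.47 -1.55]
max [0.01 0.13 0.02 0.2  0.14 0.07] zmin 0.1 end [0.4311 0.0841 0.0996]
0.01, -0.1, 0.01, -0.15, -0.14, 0.06, 0.45, 0, -0.11, 0.02, -0.15, -0.14, 0.07, 0.45, 0.01, -0.11, 0.01, -0.16, -0.14, 0.06, 0.45, 0, -0.11, 0, -0.16, -0.14, 0.05, 0.45, 0, -0.12, 0, -0.17, -0.14, 0.06, 0.45, 0, -0.11, 0.01, -0.17, -0.14, 0.05, 0.45, 0, -0.12, -0.01, -0.18, -0.14, 0.06, 0.45, -0, -0.13, -0, -0.19, -0.13, 0.05, 0.45, -0.01, -0.12, -0.01, -0.18, -0.14, 0.04, 0.45, -0.01, -0.13, -0.01, -0.2, -0.13, 0.05, 0.45
turn [0. 0. 0.] shift [-0.78  0.    1.07]
```

Call:
move_arm(commands=[0.01,-0.1,0.01,-0.15,-0.14,0.06,0.45,0,-0.11,0.02,-0.15,-0.14,0.07,0.45,0.01,-0.11,0.01,-0.16,-0.14,0.06,0.45,0,-0.11,0,-0.16,-0.14,0.05,0.45,0,-0.12,0,-0.17,-0.14,0.06,0.45,0,-0.11,0.01,-0.17,-0.14,0.05,0.45,0,-0.12,-0.01,-0.18,-0.14,0.06,0.45,0,-0.13,0,-0.19,-0.13,0.05,0.45,-0.01,-0.12,-0.01,-0.18,-0.14,0.04,0.45,-0.01,-0.13,-0.01,-0.2,-0.13,0.05,0.45])

```text
time_s: 36.5
ee_pos: [0.4305, 0.084, 0.0979]
tool_rot: [3.141, -0.624, 0.084]
force: [-0.2, -0.7, -0.3]
width: 0.553
grip_force: 0.0
```

Run:
```python
from h import *
s=log(); Rt=orient(4.8,54,90); plan(tcp(rk(-.117,-.0495,.062),Rt),Rt)
c=env.capture("scene"); a=c["color"][150:280,230:430,::-1]; cv2.imwrite("pics/shut.png",cv2.resize(a,None,fx=4,fy=4,interpolation=cv2.INTER_CUBIC))
```

```text
t 36.5 pos [0.4305 0.084  0.0979] rot [179.97 -35.73   4.81] q [ 0.032  0.492  2.488  3.075  0.463 -1.553] F [-0.2 -0.7 -0.3] w 0.553 g 0.0
turn [0.   0.03 0.  ] shift [-0.74  0.    1.05]
```

View pics/shut.png

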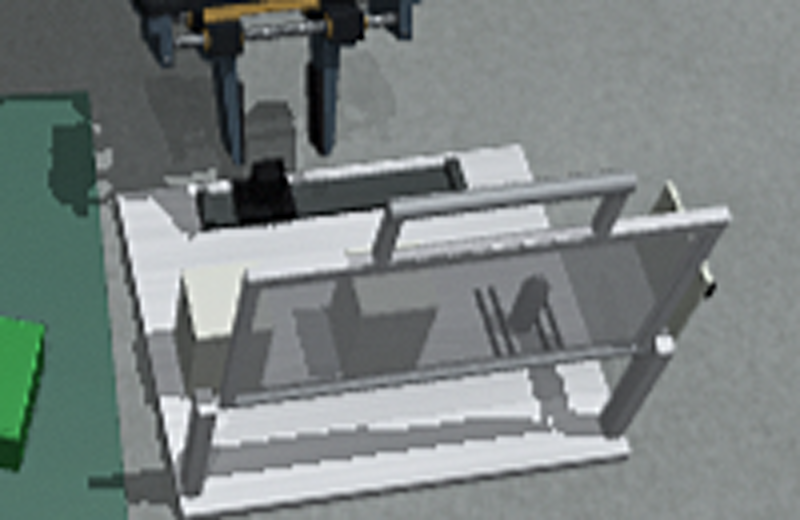

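The open fingers (crop px (235,150) and (322,145)) straddle the black grip at (265,180), and the left stop is at (455,172). Next I'll go down, grip it and slide it.

Call:
move_arm(commands=[0,0.03,0,-0.18,0,0.26,0.45,0,0,0,-0.18,0,0.26,0.45,0,0,0,-0.19,0,0.26,0.45,0,0,0,-0.19,0,0.27,0.45,0,0,0,0,0,0,1,0,0,0,0,0,0,1,0,0,0,0,0,0,1,0,0,0,0,0,0,1,0,0,0,0,0,0,1], grip_force=12)

```text
time_s: 37.45
ee_pos: [0.4325, 0.0841, 0.0486]
tool_rot: [3.142, -0.632, 0.084]
force: [-1.3, 0.2, 4.0]
width: 0.239
grip_force: 12.0
```

Run:
```python
from h import *
s=log(); Rt=orient(4.8,54,90); plan(tcp(rk(-.117,-.0495,.062),Rt),Rt);plan(tcp(rk(-.117,-.0495+.11,.062),Rt),Rt)
```

```text
t 37.5 pos [0.4325 0.0841 0.0486] rot [180.   -36.21   4.8 ] q [ 0.031  0.753  2.559  3.099  0.802 -1.583] F [-1.3  0.2  4. ] w 0.239 g 12.0
turn [ 0.   -0.03  0.  ] shift [-0.06  0.    0.02]
turn [ 0.   -0.03  0.  ] shift [-0.06 -2.75  0.02]
```

Call:
move_arm(commands=[0,0,0,0,-0.2,0,1,0,0,0,0,-0.2,0,1,0,0,0,0,-0.2,0,1,0,0,0,0,-0.2,0,1,0,0,0,0,-0.2,0,1,0,0,0,0,-0.2,0,1,0,0,0,0,-0.2,0,1,0,0,0,0,-0.2,0,1,0,0,0,0,-0.2,0,1,0,0,0,0,-0.2,0,1,0,0,0,0,-0.2,0,1,0,0,0,0,0,0,1])

```text
time_s: 38.65
ee_pos: [0.4247, 0.1727, 0.0485]
tool_rot: [-3.141, -0.631, 0.085]
force: [-2.4, 1.8, 4.1]
width: 0.24
grip_force: 12.0
```

Call:
move_arm(commands=[0,0,0,0,-0.1,0,1,0,0,0,0,-0.1,0,1,0,0,0,0,-0.1,0,1,0,0,0,0,0,0,1])

```text
time_s: 39.05
ee_pos: [0.4237, 0.1841, 0.0485]
tool_rot: [-3.141, -0.631, 0.084]
force: [-6.2, 0.3, 8.0]
width: 0.241
grip_force: 12.0
```

Run:
```python
from h import *
s=log(); Rt=orient(4.8,54,90); plan(tcp(rk(-.117,-.0495+.11,.062),Rt),Rt)
```

```text
t 39.0 pos [0.4237 0.1841 0.0485] rot [-179.97  -36.18    4.81] q [ 0.436  0.682  2.439  3.503  0.612 -1.583] F [-6.2  0.3  8. ] w 0.241 g 12.0
turn [-0.   -0.02  0.  ] shift [-0.05 -0.24  0.02]
```

Call:
move_arm(commands=[0,0,0,-0.02,-0.1,0.01,1,0,0,0,0,-0.1,0,1,0,0,0,0,-0.1,0,1,0,0,0,0,0,0,1])

```text
time_s: 39.45
ee_pos: [0.4227, 0.1945, 0.048]
tool_rot: [-3.141, -0.632, 0.08]
force: [4.3, -24.5, 9.0]
width: 0.35
grip_force: 12.0
```

Call:
move_arm(commands=[0,0,0,0,-0.1,0,1,0,0,0,0,-0.1,0,1,0,0,0,0,0,0,1])

```text
time_s: 39.75
ee_pos: [0.4221, 0.2024, 0.048]
tool_rot: [-3.142, -0.632, 0.08]
force: [5.9, -23.2, 9.2]
width: 0.523
grip_force: 12.0
```

Call:
move_arm(commands=[0,0,0,0,0.15,0,0.5,0,0,0,0,0.15,0,0.4,0,0,0,0,0.1,0,0.3,0,0,0,0,0,0,0.3,0,0,0,0,0,0,0.3,0,0,0,0.23,0,-0.33,0.3,0,0,0,0.23,0,-0.33,0.3,0,0,0,0.23,0,-0.33,0.3,0,0,0,0.23,0,-0.33,0.3,0,0,0,0,0,-0.6,0.3,0,0,0,0,0,0,0.3])

```text
time_s: 40.85
ee_pos: [0.4067, 0.1866, 0.1325]
tool_rot: [-3.139, -0.632, 0.082]
force: [0.8, -0.4, -0.3]
width: 0.702
grip_force: 0.0
```

Run:
```python
from h import *
s=log(); q0=np.array(s["joints"])
c=env.capture("scene"); a=c["color"][140:270,230:430,::-1]; cv2.imwrite("pics/shut2.png",cv2.resize(a,None,fx=4,fy=4,interpolation=cv2.INTER_CUBIC))
for n in("scene","top"):
    c=env.capture(n); P=cloud(c); a=c["color"]; k=(a.max(2)<60)&(P[...,2]>.05)&(P[...,2]<.075); P=P[k]; q=P-np.array([*O,0]); X=np.cos(YAW)*q[:,0]+np.sin(YAW)*q[:,1]; Y=-np.sin(YAW)*q[:,0]+np.cos(YAW)*q[:,1]
    h=(X>-.14)&(X<-.1)&(abs(Y)<.14); print(h.sum(), np.round([Y[h].min(),Y[h].max()],4) if h.sum() else "")
```

```text
t 40.9 pos [0.4067 0.1866 0.1325] rot [-179.88  -36.23    4.72] q [ 0.473  0.354  2.373  4.044  0.288 -2.132] F [ 0.8 -0.4 -0.3] w 0.702 g 0.0
60 [0.0448 0.0666]
0
```

View pics/shut2.png

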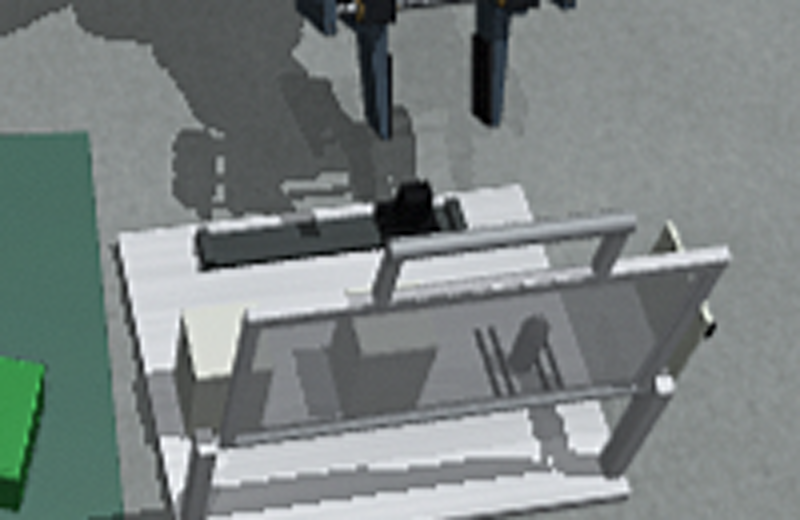

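Run:
```python
from h import *
s=env.get_state(); q0=np.array(s["joints"])
Rt=orient(4.8,65,0); bar=rk(.085-.196*np.cos(1.585),0,.13+.196*np.sin(1.585)); xg=tcp(bar,Rt); pre=xg-Rt.apply([0,0,.09])
qb=reach("bar",bar,Rt,np.array([.16,.22,1.6,-.06,.8,.1])); qp,e=IK(P0,pre,Rt,qb); print(e<1e-3,np.round(qp,2),pre)
qm,e=IK(P0,rk(-.12,0,.36),Rt,qp); print(e<1e-3,np.round(qm,2))
for k in np.linspace(0,1,9): 
    x,r=FK(P0,q0+(qm-q0)*k); print(np.round(x,3),np.round(r.apply([0,0,1]),2))
o,c=qpath(q0,qm,38); pr(o[:19],.67); print(); pr(o[19:],.67); plan(pre,Rt,c)
```

```text
bar ok [0.628 0.15  0.309] [ 0.16  0.25  1.56 -0.04  0.9   0.09]
True [ 0.17  0.13  1.49 -0.04  1.08  0.09] [0.59007529 0.14703473 0.39032808]
True [ 0.22 -0.14  1.84 -0.07  1.    0.16]
[0.408 0.187 0.131] [ 0.59  0.05 -0.81]
[0.487 0.242 0.217] [ 0.76  0.2  -0.62]
[0.522 0.314 0.312] [ 0.81  0.41 -0.42]
[0.507 0.386 0.388] [ 0.72  0.63 -0.29]
[0.458 0.435 0.422] [ 0.55  0.78 -0.29]
[0.404 0.441 0.409] [ 0.37  0.82 -0.43]
[0.373 0.391 0.369] [ 0.28  0.71 -0.65]
[0.38  0.283 0.339] [ 0.31  0.43 -0.85]
[0.413 0.132 0.36 ] [ 0.42  0.04 -0.91]
max [0.35 0.66 0.28 0.84 0.33 0.27] zmin 0.147 end [0.4129 0.1322 0.3602]
0.16, 0.41, -0.23, 0.65, -0.2, -0.04, 0.67, 0.17, 0.41, -0.23, 0.65, -0.21, -0.03, 0.67, 0.18, 0.41, -0.22, 0.65, -0.22, -0.03, 0.67, 0.2, 0.41, -0.23, 0.64, -0.23, -0.03, 0.67, 0.22, 0.39, -0.23, 0.64, -0.24, -0.02, 0.67, 0.23, 0.39, -0.24, 0.63, -0.26, -0.02, 0.67, 0.25, 0.38, -0.24, 0.61, -0.27, -0.02, 0.67, 0.26, 0.35, -0.24, 0.59, -0.28, -0.02, 0.67, 0.28, 0.34, -0.24, 0.57, -0.29, -0.02, 0.67, 0.28, 0.32, -0.25, 0.54, -0.31, -0.01, 0.67, 0.31, 0.29, -0.26, 0.51, -0.31, 
[... 586 characters left out ...]
-0.11, 0.67, 0.27, -0.26, -0.25, -0.2, -0.23, -0.13, 0.67, 0.26, -0.31, -0.23, -0.25, -0.21, -0.14, 0.67, 0.23, -0.35, -0.21, -0.31, -0.18, -0.16, 0.67, 0.2, -0.39, -0.2, -0.37, -0.16, -0.17, 0.67, 0.17, -0.43, -0.18, -0.43, -0.12, -0.19, 0.67, 0.15, -0.47, -0.16, -0.48, -0.1, -0.2, 0.67, 0.11, -0.5, -0.13, -0.54, -0.06, -0.21, 0.67, 0.07, -0.54, -0.12, -0.58, -0.02, -0.23, 0.67, 0.04, -0.56, -0.08, -0.64, 0.01, -0.23, 0.67, 0.01, -0.58, -0.06, -0.68, 0.04, -0.25, 0.67, -0.03, -0.61, -0.04, -0.72, 0.09, -0.25, 0.67, -0.07, -0.63, 0, -0.77, 0.13, -0.26, 0.67, -0.11, -0.64, 0.03, -0.81, 0.16, -0.27, 0.67, -0.14, -0.66, 0.05, -0.84, 0.21, -0.27, 0.67
turn [-0.  0.  0.] shift [-0.    4.35  1.2 ]
```

Run:
```python
from h import *
s=env.get_state(); q0=np.array(s["joints"]); qm=np.array([.22,-.14,1.84,-.07,1.0,.16])
qa=q0.copy(); qa[1]=-.1; qa[2]=2.3; qa[0]=.15
qc=qa+(qm-qa)*.5; qc[0]=-.1
for A,B in((q0,qa),(qa,qc),(qc,qm)):
  for k in np.linspace(0,1,5): 
    x,r=FK(P0,A+(B-A)*k); print(np.round(x,3),np.round(r.apply([0,0,1]),2))
o,c=qpath(q0,qa,10); pr(o,.67);print(); o,c=qpath(qa,qc,18,c); pr(o,.67);print(); o,c=qpath(qc,qm,18,c); pr(o,.67)
```

```text
[0.408 0.187 0.131] [ 0.59  0.05 -0.81]
[0.443 0.162 0.189] [ 0.68  0.04 -0.73]
[0.469 0.131 0.251] [ 0.77  0.01 -0.63]
[0.485 0.094 0.315] [ 0.85 -0.03 -0.53]
[0.49  0.055 0.382] [ 0.9  -0.09 -0.42]
[0.49  0.055 0.382] [ 0.9  -0.09 -0.42]
[0.537 0.059 0.471] [ 0.98 -0.05 -0.21]
[0.564 0.095 0.547] [ 1.    0.09 -0.04]
[0.569 0.151 0.585] [0.96 0.28 0.02]
[0.558 0.199 0.571] [ 0.88  0.47 -0.07]
[0.558 0.199 0.571] [ 0.88  0.47 -0.07]
[0.501 0.285 0.512] [ 0.7   0.65 -0.3 ]
[0.443 0.298 0.433] [ 0.52  0.63 -0.58]
[0.409 0.238 0.371] [ 0.41  0.4  -0.82]
[0.415 0.133 0.363] [ 0.43  0.04 -0.9 ]
max [0.09 0.4  0.27 0.68 0.28 0.28] zmin 0.153 end [0.4897 0.0547 0.3817]
-0.02, 0.36, 0.27, 0.62, 0.25, -0.25, 0.67, -0.04, 0.36, 0.26, 0.63, 0.26, -0.25, 0.67, -0.04, 0.36, 0.25, 0.63, 0.27, -0.26, 0.67, -0.05, 0.37, 0.24, 0.64, 0.26, -0.25, 0.67, -0.05, 0.37, 0.24, 0.65, 0.28, -0.26, 0.67, -0.07, 0.38, 0.23, 0.65, 0.27, -0.27, 0.67, -0.07, 0.38, 0.21, 0.66, 0.28, -0.26, 0.67, -0.07, 0.39, 0.21, 0.66, 0.27, -0.27, 0.67, -0.09, 0.39, 0.2, 0.67, 0.27, -0.27, 0.67, -0.08, 0.4, 0.18, 0.68, 0.28, -0.2
[... 1077 characters left out ...]
.67, 0.52, -0.17, -0.26, -0.08, -0.63, 0.05, 0.67, 0.51, -0.22, -0.25, -0.13, -0.59, 0.04, 0.67, 0.48, -0.26, -0.26, -0.18, -0.57, 0.04, 0.67, 0.46, -0.3, -0.25, -0.23, -0.52, 0.03, 0.67, 0.43, -0.34, -0.24, -0.27, -0.48, 0.01, 0.67, 0.39, -0.38, -0.24, -0.32, -0.43, 0.01, 0.67, 0.36, -0.42, -0.23, -0.36, -0.38, -0.01, 0.67, 0.31, -0.46, -0.22, -0.41, -0.33, -0.02, 0.67, 0.27, -0.49, -0.22, -0.44, -0.27, -0.04, 0.67, 0.23, -0.52, -0.19, -0.49, -0.21, -0.05, 0.67, 0.17, -0.55, -0.19, -0.52, -0.15, -0.07, 0.67, 0.13, -0.58, -0.17, -0.55, -0.09, -0.08, 0.67, 0.07, -0.59, -0.15, -0.59, -0.03, -0.11, 0.67, 0.01, -0.62, -0.12, -0.61, 0.04, -0.12, 0.67, -0.04, -0.63, -0.11, -0.63, 0.11, -0.13, 0.67
```

Call:
move_arm(commands=[-0.02,0.36,0.27,0.62,0.25,-0.25,0.67,-0.04,0.36,0.26,0.63,0.26,-0.25,0.67,-0.04,0.36,0.25,0.63,0.27,-0.26,0.67,-0.05,0.37,0.24,0.64,0.26,-0.25,0.67,-0.05,0.37,0.24,0.65,0.28,-0.26,0.67,-0.07,0.38,0.23,0.65,0.27,-0.27,0.67,-0.07,0.38,0.21,0.66,0.28,-0.26,0.67,-0.07,0.39,0.21,0.66,0.27,-0.27,0.67,-0.09,0.39,0.2,0.67,0.27,-0.27,0.67,-0.08,0.4,0.18,0.68,0.28,-0.28,0.67])

```text
time_s: 42.0
ee_pos: [0.49, 0.0537, 0.3818]
tool_rot: [-2.713, -1.094, -0.575]
force: [0.1, 0.6, -0.6]
width: 0.333
grip_force: 0.0
```

Run:
```python
from h import *
s=log()
```

```text
t 42.0 pos [0.49   0.0537 0.3818] rot [-155.44  -62.67  -32.94] q [ 0.147 -0.1    2.299  4.03   0.29  -2.122] F [ 0.1  0.6 -0.6] w 0.333 g 0.0
```

Tracking is good, so I'll continue.

Call:
move_arm(commands=[0.08,0.35,-0.26,0.56,-0.1,0.07,0.67,0.1,0.35,-0.27,0.56,-0.12,0.08,0.67,0.12,0.34,-0.26,0.54,-0.13,0.07,0.67,0.14,0.33,-0.27,0.53,-0.15,0.09,0.67,0.17,0.32,-0.27,0.5,-0.17,0.08,0.67,0.19,0.3,-0.27,0.48,-0.18,0.09,0.67,0.21,0.29,-0.28,0.46,-0.21,0.08,0.67,0.23,0.26,-0.27,0.41,-0.22,0.09,0.67,0.25,0.23,-0.28,0.39,-0.23,0.09,0.67,0.27,0.21,-0.28,0.34,-0.25,0.08,0.67,0.29,0.18,-0.27,0.29,-0.26,0.08,0.67,0.3,0.14,-0.28,0.25,-0.26,0.08,0.67,0.32,0.11,-0.27,0.2,-0.28,0.07,0.67,0.34,0.07,-0.28,0.15,-0.29,0.06,0.67,0.34,0.03,-0.27,0.09,-0.28,0.06,0.67,0.35,-0.01,-0.26,0.04,-0.29,0.04,0.67,0.36,-0.06,-0.26,-0.02,-0.29,0.03,0.67,0.35,-0.1,-0.25,-0.08,-0.29,0.02,0.67])

```text
time_s: 43.8
ee_pos: [0.558, 0.1996, 0.5689]
tool_rot: [1.758, -1.13, 1.89]
force: [0.3, 0.6, -0.4]
width: 0.332
grip_force: 0.0
```

Run:
```python
from h import *
s=log()
```

```text
t 43.8 pos [0.558  0.1996 0.5689] rot [100.7  -64.76 108.29] q [-0.102 -0.118  2.07   1.971  0.646 -0.974] F [ 0.3  0.6 -0.4] w 0.332 g 0.0
```

Call:
move_arm(commands=[0.56,-0.05,-0.26,0.06,-0.7,0.06,0.67,0.56,-0.09,-0.26,0.01,-0.68,0.06,0.67,0.54,-0.13,-0.26,-0.03,-0.66,0.06,0.67,0.52,-0.17,-0.26,-0.08,-0.63,0.05,0.67,0.51,-0.22,-0.25,-0.13,-0.59,0.04,0.67,0.48,-0.26,-0.26,-0.18,-0.57,0.04,0.67,0.46,-0.3,-0.25,-0.23,-0.52,0.03,0.67,0.43,-0.34,-0.24,-0.27,-0.48,0.01,0.67,0.39,-0.38,-0.24,-0.32,-0.43,0.01,0.67,0.36,-0.42,-0.23,-0.36,-0.38,-0.01,0.67,0.31,-0.46,-0.22,-0.41,-0.33,-0.02,0.67,0.27,-0.49,-0.22,-0.44,-0.27,-0.04,0.67,0.23,-0.52,-0.19,-0.49,-0.21,-0.05,0.67,0.17,-0.55,-0.19,-0.52,-0.15,-0.07,0.67,0.13,-0.58,-0.17,-0.55,-0.09,-0.08,0.67,0.07,-0.59,-0.15,-0.59,-0.03,-0.11,0.67,0.01,-0.62,-0.12,-0.61,0.04,-0.12,0.67,-0.04,-0.63,-0.11,-0.63,0.11,-0.13,0.67])

```text
time_s: 45.6
ee_pos: [0.4146, 0.1298, 0.3617]
tool_rot: [2.7, 0.008, 1.65]
force: [-1.3, -0.0, -0.6]
width: 0.332
grip_force: 0.0
```

Run:
```python
from h import *
s=log()
c=env.capture("top"); P=cloud(c); P=P[~np.isnan(P[...,0])]; q=P-np.array([*O,0]); X=np.cos(YAW)*q[:,0]+np.sin(YAW)*q[:,1]; Y=-np.sin(YAW)*q[:,0]+np.cos(YAW)*q[:,1]
b=(abs(Y)<.05)&(X>.05)&(X<.13)&(P[:,2]>.31); print("bar",b.sum(),np.round([np.median(X[b]),np.percentile(P[b,2],95)],4))
Rt=orient(4.8,65,0); bar=rk(np.median(X[b]),0,.326); xg=tcp(bar,Rt); c=plan(xg-Rt.apply([0,0,.08]),Rt); plan(xg,Rt,c)
```

```text
t 45.6 pos [0.4146 0.1298 0.3617] rot [154.67   0.43  94.53] q [ 0.221 -0.137  1.84  -0.08   1.003  0.168] F [-1.3 -0.  -0.6] w 0.332 g 0.0
bar 345 [0.0868 0.3338]
turn [ 0.06  0.11 -0.  ] shift [0.11 4.25 1.47]
turn [0. 0. 0.] shift [-0. -0.  2.]
```

Call:
move_arm(commands=[0.06,0.11,0,0,0,0,0.67,0,0,0,0.02,0.7,0,0.67,0,0,0,0.02,0.7,0.2,0.67,0,0,0,0.02,0.7,0.25,0.67,0,0,0,0.02,0.7,0.3,0.67,0,0,0,0.02,0.7,0.3,0.67,0,0,0,0.01,0.75,0.42,0.67,0,0,0,0,0,0,0.67])

```text
time_s: 46.45
ee_pos: [0.5953, 0.152, 0.379]
tool_rot: [2.708, -0.013, 1.658]
force: [0.1, 0.1, 0.6]
width: 0.333
grip_force: 0.0
```

Run:
```python
from h import *
s=log(); Rt=orient(4.8,65,0); plan(tcp(rk(.0865,0,.326),Rt),Rt)
```

```text
t 46.5 pos [0.5953 0.152  0.379 ] rot [155.16  -0.72  95.02] q [ 0.165  0.152  1.497 -0.024  1.06   0.087] F [0.1 0.1 0.6] w 0.333 g 0.0
turn [-0.02 -0.09 -0.01] shift [-0.11 -0.04  1.92]
```

Call:
move_arm(commands=[-0.02,-0.09,-0.01,-0.05,-0.02,0.2,0.67,0,0,0,-0.05,-0.01,0.4,0.67,0,0,0,0,0,0.45,0.67,0,0,0,0,0,0.45,0.67,0,0,0,0,0,0.4,0.67,0,0,0,0,0,0,0.67,0,0,0,0,0,0,1,0,0,0,0,0,0,1,0,0,0,0,0,0,1,0,0,0,0,0,0,1,0,0,0,0,0,0,1], grip_force=20)

```text
time_s: 47.55
ee_pos: [0.6243, 0.1514, 0.314]
tool_rot: [2.699, -0.001, 1.657]
force: [0.6, -0.5, 7.6]
width: 0.126
grip_force: 20.0
```

Run:
```python
from h import *
s=log(); th0=cover_angle_from_tool(s)
Rt=orient(4.8,65,0); b=lambda th:tcp(rk(.085-.196*np.cos(th),0,.13+.196*np.sin(th)),Rt)
th=np.linspace(th0,.785,13); print(np.round([Rt.inv().apply(b(th[i+1])-(b(th[i])))/.04 for i in range(12)],2).tolist()); plan(b(th0),Rt)
```

```text
t 47.5 pos [0.6243 0.1514 0.314 ] rot [ 1.5463e+02 -6.0000e-02  9.4910e+01] q [ 0.163  0.242  1.561 -0.041  0.897  0.095] F [ 0.6 -0.5  7.6] w 0.126 g 20.0
cover angle 1.566 radius 0.2012
[[0.0, -0.29, -0.12], [-0.0, -0.3, -0.1], [0.0, -0.31, -0.08], [-0.0, -0.31, -0.06], [0.0, -0.32, -0.04], [-0.0, -0.32, -0.02], [0.0, -0.32, -0.0], [-0.0, -0.32, 0.02], [0.0, -0.32, 0.04], [-0.0, -0.31, 0.06], [0.0, -0.31, 0.08], [0.0, -0.3, 0.1]]
turn [ 0.05 -0.01  0.01] shift [-0.04 -0.06  0.12]
```

Call:
move_arm(commands=[0,0,0,0,-0.29,-0.11,1,0,0,0,0,-0.3,-0.09,1,0,0,0,0,-0.31,-0.07,1,0,0,0,0,-0.31,-0.05,1,0,0,0,0,-0.32,-0.03,1,0,0,0,0,-0.32,-0.01,1,0,0,0,0,-0.32,0,1,0,0,0,0,-0.32,0.02,1,0,0,0,0,-0.32,0.04,1,0,0,0,0,-0.31,0.06,1,0,0,0,0,-0.31,0.08,1,0,0,0,0,0,0,1])

```text
time_s: 48.75
ee_pos: [0.4952, 0.1402, 0.2593]
tool_rot: [2.703, -0.001, 1.657]
force: [-10.5, -1.7, 7.6]
width: 0.124
grip_force: 20.0
```

```bash
cat >> h.py <<'E'
def cover_meas():
    for n in("top","scene"):
        c=env.capture(n); P=cloud(c); P=P[~np.isnan(P[...,0])]; q=P-np.array([*O,0]); X=np.cos(YAW)*q[:,0]+np.sin(YAW)*q[:,1]; Y=-np.sin(YAW)*q[:,0]+np.cos(YAW)*q[:,1]
        d=np.c_[.085-X,P[:,2]-.13]; r=np.hypot(*d.T); t=np.arctan2(d[:,1],d[:,0])
        k=(abs(Y)<.135)&(r>.03)&(r<.155)&(t>.5)&(t<1.2); k2=(abs(Y)>.105)&k
        A=np.linalg.lstsq(np.c_[d[k][:,0],np.ones(k.sum())],d[k][:,1],rcond=None)[0]
        print(n,"cover",k.sum(),"median",np.round([np.median(t[k]),np.median(t[k2])],4),"slope",np.round(np.arctan(A[0]),4))
E
python3 - <<'E'
from h import *
s=log(); th0=cover_angle_from_tool(s); cover_meas()
E
```

```text
t 48.8 pos [0.4952 0.1402 0.2593] rot [ 1.5489e+02 -4.0000e-02  9.4920e+01] q [ 0.19   0.112  1.901 -0.068  0.694  0.147] F [-10.5  -1.7   7.6] w 0.124 g 20.0
cover angle 0.844 radius 0.1961
top cover 2512 median [0.8725 0.876 ] slope 0.8323
scene cover 5561 median [0.8726 0.8759] slope 0.8428
```

Call:
move_arm(commands=[0,0,0,0,-0.14,0.05,1,0,0,0,0,-0.13,0.05,1,0,0,0,0,0,0,1,0,0,0,0,0,0,1])

```text
time_s: 49.25
ee_pos: [0.4876, 0.1395, 0.2515]
tool_rot: [2.704, -0.001, 1.657]
force: [-14.9, -3.2, 11.5]
width: 0.123
grip_force: 20.0
```

Run:
```python
from h import *
s=log(); th0=cover_angle_from_tool(s); cover_meas()
```

```text
t 49.2 pos [0.4876 0.1395 0.2515] rot [ 1.5491e+02 -4.0000e-02  9.4910e+01] q [ 0.192  0.112  1.927 -0.072  0.668  0.153] F [-14.9  -3.2  11.5] w 0.123 g 20.0
cover angle 0.788 radius 0.1957
top cover 2678 median [0.8177 0.8217] slope 0.7765
scene cover 5574 median [0.8163 0.8198] slope 0.7865
```

Call:
move_arm(commands=[0,0,0,0,0,0,0.8,0,0,0,0,0,0,0.67,0,0,0,0,0,0,0.67,0,0,0,0,0,0,0.67,0,0,0,0,0,0,0.67,0,0,0,0,0,-0.3,0.67,0,0,0,0,0,-0.6,0.67,0,0,0,0,0,-0.8,0.67,0,0,0,0,0,-0.8,0.67,0,0,0,0,0,-0.8,0.67,0,0,0,0,0,0,0.67])

```text
time_s: 50.45
ee_pos: [0.4335, 0.1351, 0.375]
tool_rot: [2.696, -0.002, 1.657]
force: [0.3, 1.0, -0.7]
width: 0.334
grip_force: 0.0
```

Run:
```python
from h import *
s=log(); cover_meas()
c=env.capture("scene"); save(c,"end"); print(np.round(jars(c),3).tolist())
for t in("dish","loupe","driver"):
    o=env.pinpoint(c,t)[0]; r,k=o["at"]; print(t,np.round([r,k],1),np.round(world(c,r,k,depth_at(c,r,k)),3))
P=cloud(c); a=c["color"]; k=(a.max(2)<60)&(P[...,2]>.05)&(P[...,2]<.075); P=P[k]; q=P-np.array([*O,0]); X=np.cos(YAW)*q[:,0]+np.sin(YAW)*q[:,1]; Y=-np.sin(YAW)*q[:,0]+np.cos(YAW)*q[:,1]
h=(X>-.14)&(X<-.1)&(abs(Y)<.14); print("grip",h.sum(), np.round([Y[h].min(),Y[h].max()],4) if h.sum() else "")
```

```text
t 50.5 pos [0.4335 0.1351 0.375 ] rot [ 1.5445e+02 -1.0000e-01  9.4930e+01] q [ 0.211 -0.116  1.789 -0.061  1.027  0.146] F [ 0.3  1.  -0.7] w 0.334 g 0.0
top cover 2692 median [0.822 0.829] slope 0.7819
scene cover 5571 median [0.8168 0.82  ] slope 0.7875
[]
dish [319.  200.8] [ 0.743 -0.186  0.012]
loupe [309.7 246.3] [ 0.733 -0.075  0.03 ]
driver [292.1 117.3] [ 0.658 -0.396  0.003]
grip 0
```

View pics/end.png

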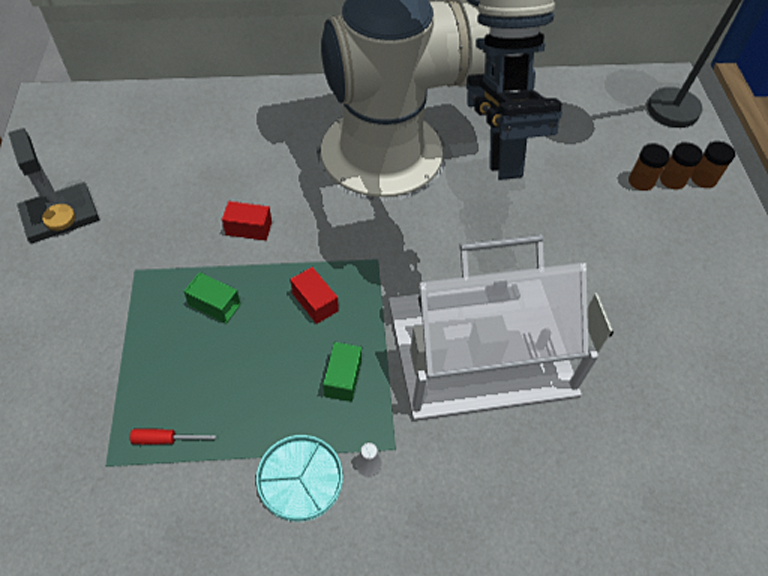

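The cover rests at about 45°, and the gripper at px (508,165) is clear of everything. Through the panel, both jars stand on their pegs (about (420,345) and (490,335)) and the shutter grip is at the left stop at (507,290). The bystanders haven't moved, so I'm handing the job in.

```bash
python3 -c "
from h import *
print(env.finish_job())"
```

```text
the job is handed in; nothing more can be done
None
```

The job is handed in at about 50 s: both jars (only two were there) stand mouth down on pegs 0 and 1, the shutter is at its left stop, the cover measures about 45° (0.78–0.79 rad), and the gripper is open and clear, with the dish, loupe and screwdriver where they were.

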